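# Load battery modules into a charging dock, lock its clamp by feel and start it

### The arm

A 6-joint arm with a two-finger parallel gripper is mounted at the origin on the work surface; the furniture and walls round the work are solid. World frame = base frame: x ahead of the robot, y to its left, z up, the work surface at z = 0. Lengths are in mm, angles in rad, forces in N, time in s.
With the tool pointing down it reaches from about 300 to 775 mm from the base axis. Payload 14.6 kg.
Tool frame: the origin (TCP) lies between the finger pads; the fingertips stand 11 mm ahead of it and the grasp point (between the pads) lies 8 mm behind it; z points along the fingers, y is the line along which they close (so a half turn about z gives the same grasp; the last joint's range is limited). The gripper opens to 94 mm and grips with 3 to 60 N. Pads are 16 mm wide; open, the fingers measure 119 mm over their backs; the gripper's body (75 mm by 177 mm) begins 78 mm behind the grasp point.
Start: joints at [1.07, 0.3, 1.521, -0, 1.321, -0.067], TCP at [231.173, 499.047, 216.446] pointing down, gripper open.
Joint ranges: [-3.03, 3.03], [-0.79, 2.21], [0.23, 2.52], [-1.04, 4.18], [0, 3.07], [-2.55, 2.55]. Speed limits (rad/s): [2.22, 2.22, 2.57, 3.14, 3.14, 3.14].

### API

Orientations are given as [roll, pitch, yaw] about the fixed x, y, z axes, in that order (R = Rz(yaw) Ry(pitch) Rx(roll)).
In Python, from cell import manip gives the robot as it stands. The module is installed in compiled form; this text tells all that it offers.
- The arm moves only by the tool arm_command, never from a script. Its argument "rows" is one flat list of numbers, 5 for each row, row after row: the shift along the world's x, y, z in mm, then the turn about the world's z in degrees, then the finger opening in mm, from 0 to 94. In form: [dx, dy, dz, twist, jaw, dx, dy, dz, twist, jaw, ...]. A call has 1 to 5 rows; each row shifts and turns the commanded pose from where the row before left it; what a row does not reach is not made up. A row lasts 1/8 s, in which the tool goes at most 62.5 mm and 10.7 degrees, less where a joint would pass 70% of its speed; a pose out of reach is approached as far as the arm can. A call is refused whole if a number of a shift passes 62.5 or a number of a turn 10.7, either way. A call with a gripper value outside its range is refused whole. The fingers move at their own pace and stop on an object; "newtons" is the grip in N (left out, the last holds). Time passes only in rows, so rows that do not move let the fingers close. It gives the time, the measured TCP pose, the force and the opening at its end, in the units of the state.
- manip.read_state(): the state, without advancing time (a new reading comes with each control period).
- manip.camera(name): name is "scene" or "top"; returns a dict with "image" (384x512x3 uint8, blue, green, red), "z_map" (384x512 float32, mm along the optical axis (not along the pixel's ray), 0 where there is no reading), "fx", "fy", "cx", "cy" (pixels), "pose" (4x4, takes a point from camera to world coordinates). Camera axes: x right, y down, z forward; pixel columns grow to the right and rows downward; lengths in mm; the calibration is good to about 2 mm. A picture is of the moment at which its call begins.
- manip.sign_off(): hands the job in, once; it reports no verdict.
The state is a dict: "clock": time; "joints": joint angles; "qd": joint speeds; "effort": joint torques, N m; "eef_pos": TCP position; "eef_rot": TCP orientation; "wrist_force": force on the tool from outside, world axes, zero at the start; "moment": the same for the moment, N m; "finger_gap": finger opening in mm.
Only numpy, scipy, OpenCV 4.12 (cv2) and the standard library are available. Lean on these libraries where they do the work, as an engineer would, in place of code of your own. Each camera call takes 0.05 s, during which the arm holds its last target. There are 200 camera calls.

### The job

Load every battery module standing on the bench into the charging dock, upright and side by side with no gaps, starting in the corner at the control box and flush against the back contact rail. Then lock the clamp: turn the wing knob slowly clockwise until you feel its catch drop into the hidden notch, and leave it there; and set the pointer selector to as many clicks from its off stop as there are modules in the dock. Only when all that is done throw the toggle switch to on; leave the ball bearing and the tape roll where they are.

Things in the scene. Friction and masses are not known exactly. Their poses are not given: they have to be found in the camera images.
- cell0_mid (a point): a battery module: upright aluminium block 60 mm (its x) by 40 mm (its y) by 60 mm high, weight low, grey band round its broad sides, black top, brass contact on both 40 mm wide ends, 0.2 to 0.3 kg; the point is its centre, 30 mm above its underside. Two to four modules are there. Either end may face the back rail
- cell1_mid (a point): a battery module: upright aluminium block 60 mm (its x) by 40 mm (its y) by 60 mm high, weight low, grey band round its broad sides, black top, brass contact on both 40 mm wide ends, 0.2 to 0.3 kg; the point is its centre, 30 mm above its underside. Two to four modules are there. Either end may face the back rail
- cell2_mid (a point): a battery module: upright aluminium block 60 mm (its x) by 40 mm (its y) by 60 mm high, weight low, grey band round its broad sides, black top, brass contact on both 40 mm wide ends, 0.2 to 0.3 kg; the point is its centre, 30 mm above its underside. Two to four modules are there. Either end may face the back rail
- cell3_mid (a point): a battery module: upright aluminium block 60 mm (its x) by 40 mm (its y) by 60 mm high, weight low, grey band round its broad sides, black top, brass contact on both 40 mm wide ends, 0.2 to 0.3 kg; the point is its centre, 30 mm above its underside. Two to four modules are there. Either end may face the back rail
- dock: charging dock, fixed: base plate 140 mm (its x) by 340 mm (its y), 8 mm thick; origin at the centre of its underside, x to the back, y to the left, z up. Right part (y -170 to -20 mm): grey control box, top at z 38 mm. Left part (y -20 to 170 mm): tray for a row of modules along y, each with its 60 mm side along x; floor z 8 mm, back rail's top z 26 mm; front wall x -70 to -62 mm, top z 24 mm
- corner (a point): inner corner of the tray at floor level, axes as the dock's: here meet the front face of the back rail (x = 0; modules lie at x < 0), the left side of the control box, which is the fence (y = 0; modules lie at y > 0), and the floor. The first module, flush, has its centre at x -30, y 20, z 30 mm from here; each next one 40 mm farther in y
- bar_face (a point): middle of the back face of the sprung pressure bar, which runs along the tray in front of the modules (bar 176 mm long, top z 24 mm). With the clamp open its face is 68 mm from the back rail (8 mm more than a module's length, less 8 mm per rad of the clamp knob)
- clamp_grip (a point): clamp knob on the front of the control box: black wing 14 mm wide, 50 mm long, 28 mm high, its top 75 mm above the bench; the point lies on its vertical axis at mid height of the wing (z 61 mm), the wing runs along this point's y axis
- clamp_knob (a joint): angle of the clamp knob, rad: 0 open stop, grows clockwise from above to 2.7; stays where left (drag 0.06 to 0.12 N m). Between 1.25 and 2.15 a hidden notch (it differs each time): its pull starts 0.18 before the bottom, the torque dips to nothing or less, then past the bottom rises 0.15 to 0.25 N m within 0.1 rad; forced farther, the catch jumps out. Within 0.06 of the bottom it counts as caught
- catch (a joint): travel of the clamp's spring catch in m: 0 while it rides on the rim of the hidden cam, about 0.003 at the bottom of the notch
- catch_tail (a point): end of the catch's steel rod, 7 mm thick, which stands out of a brass bush in the right side of the control box beside the clamp knob, 22 mm above the bench; the rod's end moves 3 mm towards the box when the catch drops into the notch
- selector_grip (a point): selector on the rear of the control box: black pointer knob, bar 12 mm wide, 36 mm long, 26 mm high, its top 70 mm above the bench, white line at its pointing end; the point lies on its vertical axis (z 59 mm), and the bar points along this point's +y axis
- selector (a joint): angle of the selector, rad: 0 = off (anticlockwise end stop, points left to a bar mark), grows clockwise from above, one click every 0.524 rad (30 degrees) up to 6 clicks (dot marks); springs into the nearest click when let go (about 0.1 N m over a crest)
- switch (a joint): toggle switch at the right rear of the control box, rad: 0 = off (leans 0.4 rad to the front), 0.8 = on (leans 0.4 rad to the back); stays where it is left; about 2 N at its tip moves it
- switch_tip (a point): 11 mm ball at the tip of the toggle's steel bat, 30 mm from its pivot, which lies 43 mm above the bench; the tip swings along the dock's x axis
- bearing: ball bearing lying flat, a bystander, 52 mm wide, 15 mm high, origin under its centre
- tape: roll of black tape, a bystander, 62 mm wide and 19 mm high, origin under its centre
There are look-alikes about, which are no part of the job. Leave any green look-alike of the part that bears cell2_mid alone.

How it is judged:
By the outcome, as a careful person would: the job done as asked, in the order asked, and still so for the second after the job is handed in, with the robot touching nothing.
Of cell0, cell1, cell2, cell3 only 2 to 4 are there at a start; the rules pass over those that are not, and their reading is None.
At some moment in a run one of cell0, cell1, cell2, cell3 may be knocked a few centimetres aside while the robot is not near it.
Once in a run the grip may slacken for a moment while it holds something.
It also fails if it takes over 210 s, if anything falls off the work surface, if the arm or the gripper's body presses on something with over 40 N, if the wrist force passes 120 N, or if a joint passes its speed limit or range.

## Working session

There is one attempt and no reset: what is moved stays moved. The work goes in short steps, Python scripts to look and compute and a tool call to move; the robot and the scene stay as the last step left them, time stands still between calls to the robot, and variables do not carry over. Pictures are saved under pics/ and viewed, on a budget of 14 in all, crops included, one or two more only if the job needs it, and the job is handed in when it is done.

Besides the shell and the picture viewer there is one more tool, called after ">>>" in YAML: its name, and indented under it one key for each argument. arm_command: Moves the arm, as the interface text tells. Its arguments: {"type":"object","properties":{"rows":{"type":"array","items":{"type":"number"}},"newtons":{"type":"number"}},"required":["rows"]}

```bash
mkdir -p pics; cat > h.py <<'E'
from cell import manip
import numpy as np, cv2
def shot(name,fn=None):
    c=manip.camera(name)
    if fn: cv2.imwrite('pics/'+fn,c['image'])
    np.savez('last_'+name+'.npz',**{k:np.array(v) for k,v in c.items()})
    return c
def cloud(c):
    z=c['z_map'];v,u=np.mgrid[:z.shape[0],:z.shape[1]]
    P=np.stack([(u-c['cx'])/c['fx']*z,(v-c['cy'])/c['fy']*z,z,np.ones_like(z)],-1)@c['pose'].T
    P[z==0]=np.nan
    return P[...,:3]
E
python3 - <<'E'
from h import *
a=shot('scene');b=shot('top')
cv2.imwrite('pics/s0.png',a['image']);cv2.imwrite('pics/t0.png',b['image'])
for c in(a,b): print(c['fx'],c['pose'].round(3))
print(manip.read_state())
E
```

```text
490.51118385538206 [[ 5.52000e-01 -5.88000e-01  5.91000e-01 -1.49067e+02]
 [-8.33000e-01 -4.06000e-01  3.75000e-01 -4.67080e+02]
 [ 2.00000e-02 -6.99000e-01 -7.15000e-01  9.30395e+02]
 [ 0.00000e+00  0.00000e+00  0.00000e+00  1.00000e+00]]
376.48909447566325 [[ 1.300000e-02 -9.850000e-01  1.720000e-01  3.423510e+02]
 [-1.000000e+00 -9.000000e-03  2.500000e-02 -2.084200e+01]
 [-2.300000e-02 -1.720000e-01 -9.850000e-01  1.154905e+03]
 [ 0.000000e+00  0.000000e+00  0.000000e+00  1.000000e+00]]
{'clock': 0.1, 'joints': array([ 1.07039314e+00,  3.00428723e-01,  1.52150922e+00, -1.37070081e-05,
        1.32069296e+00, -6.65907880e-02]), 'qd': array([-0.00041508, -0.00061731, -0.00267474,  0.00062591,  0.00111102,
       -0.00033262]), 'effort': array([ 1.86628225e-03, -5.32637107e+01, -3.53289592e+01,  7.09380442e-02,
        2.34230363e-02, -4.07559980e-05]), 'eef_pos': array([231.07900497, 498.86012503, 215.93996461]), 'eef_rot': array([-3.14055582e+00, -5.58394995e-05,  2.70778363e+00]), 'wrist_force': array([ 0.68876629,  0.52813468, -0.29137685]), 'moment': array([-0.00888539,  0.00159251,  0.00668375]), 'finger_gap': 93.84653938389438}
```

View pics/s0.png

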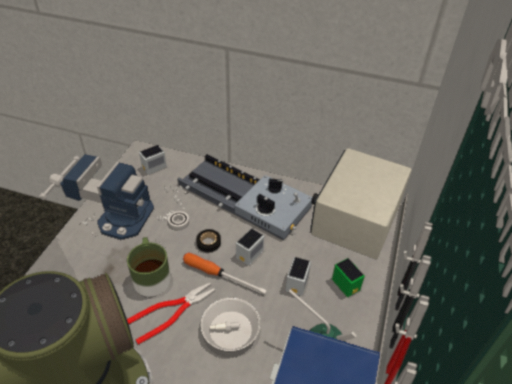

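View pics/t0.png

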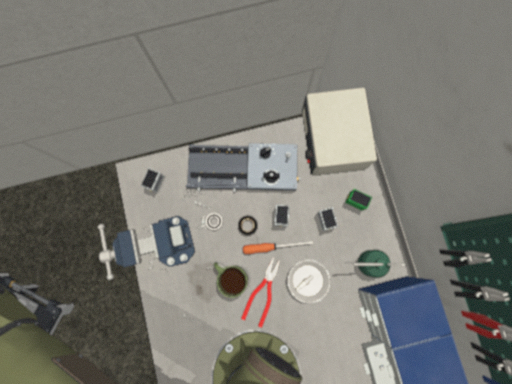

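The three modules are at top-view pixels (151,181), (281,215) and (327,218). The green look-alike is at (358,200) and the dock is around (243,167).

```bash
python3 - <<'E'
from h import *
from scipy import ndimage as N
cs=[np.load('last_%s.npz'%n) for n in('scene','top')]
for n,c in zip(('scene','top'),cs):
    P=cloud(c); 
    for z0,z1 in((50,68),):
        m=(P[...,2]>z0)&(P[...,2]<z1)
        l,k=N.label(m)
        for i in range(1,k+1):
            q=P[l==i]
            if 15<len(q)<1200:
                v,u=np.argwhere(l==i).mean(0); r=cv2.minAreaRect(q[:,:2].astype(np.float32))
                print(n,(int(u),int(v)),len(q),'ctr',np.round(r[0]),'sz',np.round(r[1]),'ang',round(r[2],1),'z',np.median(q[:,2]).round(1), q[:,:2].mean(0).round(1))
a=cv2.resize(cs[0]['image'][140:250,130:330],None,fx=4,fy=4,interpolation=cv2.INTER_CUBIC)
cv2.imwrite('pics/s1.png',a)
# dock corners in top: plane z patches
P=cloud(cs[1])
for z0,z1,nm in((33,43,'box'),(4,12,'floor'),(21,29,'rail/bar')):
    m=(P[...,2]>z0)&(P[...,2]<z1); m[:, :]&=True; m[:130]=0;m[200:]=0;m[:,:180]=0;m[:,304:]=0
    l,k=N.label(m)
    for i in range(1,k+1):
        q=P[l==i]
        if len(q)>60:
            r=cv2.minAreaRect(q[:,:2].astype(np.float32)); print(nm,len(q),np.round(cv2.boxPoints(r)).tolist(),np.round(r[1]),r[2],np.median(q[:,2]))
E
```

```text
scene (151, 152) 245 ctr [562. 323.] sz [42. 59.] ang 70.0 z 58.3 [559.7 321.1]
scene (418, 178) 23 ctr [ 877. -323.] sz [96.  1.] ang 14.9 z 58.3 [ 877.5 -322.8]
scene (274, 183) 78 ctr [645. -22.] sz [12. 34.] ang 28.5 z 59.8 [645.6 -21.1]
scene (81, 197) 156 ctr [335. 348.] sz [ 13. 105.] ang 21.6 z 60.0 [333.3 345.9]
scene (145, 197) 43 ctr [421. 217.] sz [13. 22.] ang 45.8 z 58.8 [420.6 215.3]
scene (415, 205) 23 ctr [ 781. -349.] sz [78.  1.] ang 15.0 z 59.3 [ 779.9 -349.1]
scene (264, 204) 88 ctr [569. -39.] sz [15. 50.] ang 8.8 z 58.6 [570.2 -41. ]
scene (121, 211) 151 ctr [353. 236.] sz [20. 93.] ang 25.8 z 58.0 [354.1 232.1]
scene (412, 222) 16 ctr [ 723. -364.] sz [56.  1.] ang 15.2 z 59.5 [ 721.2 -364.7]
scene (346, 234) 375 ctr [ 598. -246.] sz [ 11. 174.] ang 7.5 z 59.2 [ 597.  -248.6]
scene (249, 239) 377 ctr [460. -70.] sz [42. 63.] ang 88.2 z 58.3 [455.8 -72.2]
scene (410, 240) 26 ctr [ 666. -380.] sz [79.  1.] ang 15.2 z 59.0 [ 665.3 -379.8]
scene (145, 254) 189 ctr [285.  90.] sz [33. 76.] ang 54.7 z 58.9 [289.3  94.1]
scene (298, 269) 433 ctr [ 449. -206.] sz [60.
[... 1711 characters left out ...]
, [688.0, 221.0], [676.0, 221.0]] [188.  12.] 88.25272369384766 7.967207568493222
floor 1240 [[556.0, 34.0], [659.0, 34.0], [660.0, 225.0], [557.0, 226.0]] [191. 104.] 89.65929412841797 8.135848600349163
floor 145 [[563.0, 178.0], [564.0, 78.0], [577.0, 78.0], [577.0, 178.0]] [ 14. 100.] 0.1550808548927307 8.340630725329675
rail/bar 217 [[655.0, 35.0], [669.0, 35.0], [671.0, 219.0], [657.0, 219.0]] [184.  14.] 89.37762451171875 25.521515045161323
rail/bar 243 [[576.0, 210.0], [576.0, 37.0], [590.0, 37.0], [590.0, 210.0]] [ 14. 174.] 0.06140977516770363 24.160535374629944
rail/bar 259 [[539.0, 30.0], [559.0, 30.0], [561.0, 220.0], [542.0, 220.0]] [190.  20.] 89.2769775390625 23.58622600188596
```

View pics/s1.png

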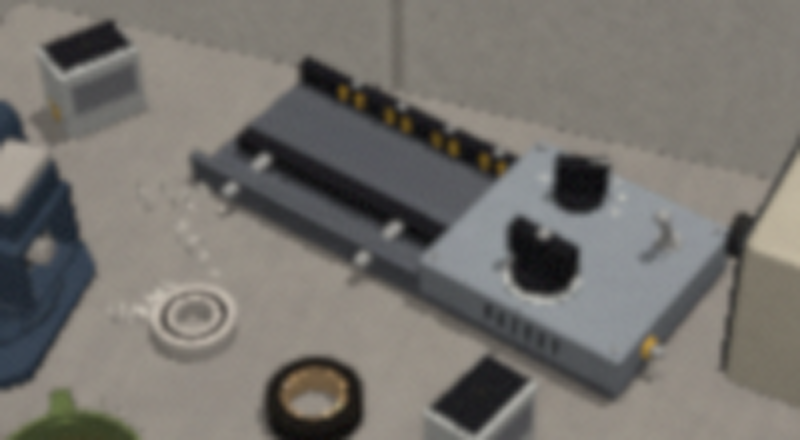

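The crop shows an open tray with the clamp knob at crop pixel (545,255), the selector at (580,180) and the toggle at (660,235). The catch rod is at (650,348). Next I'll check wall clearance and refine the details.

```bash
python3 - <<'E'
from h import *
S=np.load('last_scene.npz');T=np.load('last_top.npz')
PS=cloud(S).reshape(-1,3);PT=cloud(T).reshape(-1,3);A=np.vstack([PS,PT])
# wall behind: points with z 100..250, x>650
for y0 in range(-150,351,50):
    q=A[(abs(A[:,1]-y0)<12)&(A[:,0]>600)&(A[:,0]<900)&(A[:,2]>90)&(A[:,2]<280)]
    print(y0,len(q),np.percentile(q[:,0],[1,10,50]).round() if len(q) else '')
q=A[(A[:,0]>500)&(A[:,0]<800)&(A[:,1]<-130)&(A[:,1]>-350)&(A[:,2]>80)&(A[:,2]<300)]
print('beige',q.min(0),q.max(0)); 
# points above box
for nm,P in(('S',PS),('T',PT)):
    k=P[(P[:,0]>535)&(P[:,0]<690)&(P[:,1]>-120)&(P[:,1]<40)&(P[:,2]>45)]
    for a,b,c,d in((540,610,-90,20),(615,680,-60,20),(610,690,-115,-70)):
        g=k[(k[:,0]>a)&(k[:,0]<b)&(k[:,1]>c)&(k[:,1]<d)]
        if len(g):
            h=g[g[:,2]>g[:,2].max()-5]; r=cv2.minAreaRect(h[:,:2].astype(np.float32)); print(nm,len(g),g[:,2].max().round(1),'top',len(h),h[:,:2].mean(0).round(1),np.round(r[0],1),np.round(r[1],1),round(r[2],1))
    # rail edges per y
    for y0 in (60,110,160,205):
        g=P[(abs(P[:,1]-y0)<8)&(P[:,0]>530)&(P[:,0]<700)]
        f=lambda lo,hi,a,b:(lambda w:(w[:,0].min().round(1),w[:,0].max().round(1)) if len(w) else None)(g[(g[:,2]>lo)&(g[:,2]<hi)&(g[:,0]>a)&(g[:,0]<b)])
        print(nm,y0,'rail',f(23,29,640,690),'bar',f(21,27,570,610),'floor',f(5,11,592,665),'wall',f(21,27,530,565))
    g=P[(P[:,0]>600)&(P[:,0]<640)&(P[:,2]>35)&(P[:,2]<42)&(P[:,1]<50)&(P[:,1]>-140)];print('box y',g[:,1].min(),g[:,1].max())
img=cv2.resize(T['image'][130:205,180:310],None,fx=6,fy=6,interpolation=cv2.INTER_CUBIC);cv2.imwrite('pics/t1.png',img)
E
```

```text
-150 922 [606. 627. 713.]
-100 0 
-50 0 
0 0 
50 0 
100 0 
150 0 
200 0 
250 0 
300 0 
350 0 
beige [ 584.18213307 -349.99812095   80.00024143] [ 799.9774012  -133.3933729   299.75775878]
S 241 77.3 top 57 [574.9 -39.2] [574.4 -38.3] [47.6 14.8] 88.5
S 138 73.6 top 18 [650.5 -22.4] [650.  -21.5] [ 8.4 33.2] 34.4
S 28 77.0 top 8 [631.2 -90.4] [631.6 -89.6] [9.  5.7] 62.9
S 60 rail (np.float64(657.1), np.float64(670.9)) bar (np.float64(576.4), np.float64(590.8)) floor (np.float64(605.1), np.float64(660.3)) wall (np.float64(541.0), np.float64(560.7))
S 110 rail (np.float64(656.8), np.float64(670.5)) bar (np.float64(576.0), np.float64(592.1)) floor (np.float64(606.3), np.float64(662.7)) wall (np.float64(543.2), np.float64(560.8))
S 160 rail (np.float64(657.0), np.float64(672.3)) bar (np.float64(575.3), np.float64(591.7)) floor (np.float64(606.1), np.float64(661.0)) wall (np.float64(542.7), np.float64(559.8))
S 205 rail (np.float64(660.4), np.float64(671.4)) bar (np.float64(578.9), np.float64(592.9)) floor (np.float64(604.4), np.float64(663.6)) wall (np.float64(544.0), np.float64(561.0))

[... 297 characters left out ...]
), np.float64(589.9)) floor (np.float64(592.5), np.float64(657.8)) wall (np.float64(542.4), np.float64(558.4))
T 110 rail (np.float64(658.1), np.float64(668.4)) bar (np.float64(576.3), np.float64(589.5)) floor (np.float64(595.6), np.float64(657.9)) wall (np.float64(542.5), np.float64(558.2))
T 160 rail (np.float64(658.4), np.float64(668.6)) bar (np.float64(576.5), np.float64(589.1)) floor (np.float64(595.3), np.float64(660.1)) wall (np.float64(544.7), np.float64(557.8))
T 205 rail (np.float64(657.7), np.float64(671.4)) bar (np.float64(576.4), np.float64(588.5)) floor (np.float64(594.4), np.float64(660.2)) wall (np.float64(544.2), np.float64(560.1))
box y -115.69549340248474 31.15411820415615
```

View pics/t1.png

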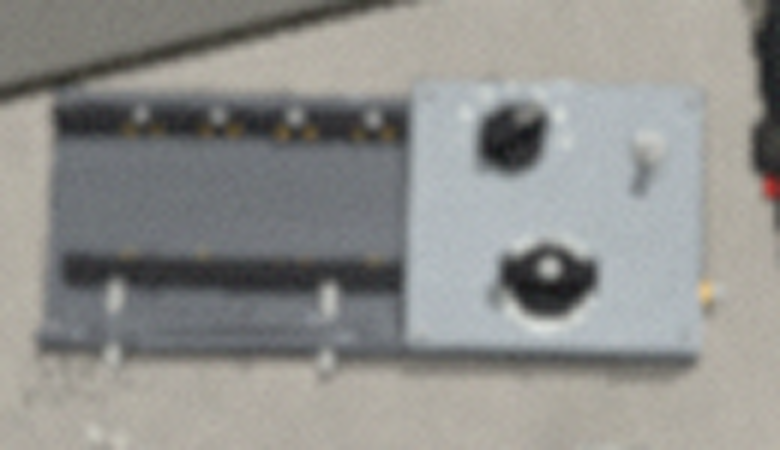

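The grey region is floor beyond the bench edge, so there is no wall near the dock. From the crop:
- The selector's white line at (535,105) points right-rear, about 150°, which is 5 clicks.
- The clamp is open.
- The toggle leans to the front.

I'll go to the left module first.

>>> arm_command:
  rows: [36.8, -19.7, 0, -9.5, 94, 36.8, -19.7, 0, -9.5, 94, 36.8, -19.7, 0, -9.5, 94, 36.8, -19.7, 0, -9.5, 94, 36.8, -19.7, 0, -9.5, 94]
  newtons: 35

```text
clock: 0.72
eef_pos: [416.2, 399.7, 216.1]
eef_rot: [-3.141, 0.0, 1.873]
wrist_force: [-0.2, 0.8, 0.4]
finger_gap: 94.3
```

>>> arm_command:
  rows: [36.8, -19.7, 0, -9.5, 94, 36.8, -19.7, -20, -9.5, 94, 36.8, -19.7, -30, -9.5, 94, 36.8, -19.7, -30, -9.5, 94, 0, 0, 0, 0, 94]

```text
clock: 1.35
eef_pos: [563.1, 319.5, 132.9]
eef_rot: [-3.138, 0.004, 1.211]
wrist_force: [-0.6, 0.2, 0.3]
finger_gap: 94.0
```

```bash
cat >> h.py <<'E'
from scipy import ndimage as N
def mods(save=None):
    s=manip.read_state();print('t',round(s['clock'],2),'tcp',s['eef_pos'].round(1),'yaw',np.degrees(s['eef_rot'][2]).round(1),'gap',round(s['finger_gap'],1),'F',s['wrist_force'].round(1),'q',s['joints'].round(2))
    for n in('scene','top'):
        c=shot(n,save and save+n[0]+'.png');P=cloud(c)
        m=(P[...,2]>48)&(P[...,2]<74);l,k=N.label(m)
        for i in range(1,k+1):
            q=P[l==i]
            if 100<len(q)<500 and q[:,0].min()>380:
                q=q[q[:,2]>np.percentile(q[:,2],60)-5];r=cv2.minAreaRect(q[:,:2].astype(np.float32))
                print(n,len(q),'ctr',np.round(r[0],1),'sz',np.round(r[1]),'ang',round(r[2],1),'z',np.median(q[:,2]).round(1))
E
python3 -c "from h import *;mods()"
```

```text
t 1.35 tcp [563.1 319.5 132.9] yaw 69.4 gap 94.0 F [-0.6  0.2  0.3] q [ 0.46  0.59  1.3  -0.    1.25  0.82]
scene 220 ctr [562.  322.6] sz [43. 60.] ang 69.1 z 58.4
scene 71 ctr [650.2 -20.1] sz [15. 36.] ang 18.5 z 66.6
scene 59 ctr [407.2 211.9] sz [41. 17.] ang 13.6 z 67.9
scene 92 ctr [574.7 -38.6] sz [49. 17.] ang 82.5 z 69.8
scene 349 ctr [460.  -70.4] sz [41. 61.] ang 85.4 z 58.7
scene 401 ctr [ 449.5 -206.1] sz [61. 40.] ang 15.1 z 58.9
scene 404 ctr [ 509.1 -299.8] sz [61. 42.] ang 65.7 z 58.6
top 72 ctr [ 595.4 -241. ] sz [171.  28.] ang 86.9 z 65.6
top 204 ctr [561.2 322.4] sz [40. 60.] ang 71.5 z 59.5
top 264 ctr [ 508.6 -300.5] sz [59. 40.] ang 65.4 z 59.5
top 269 ctr [458.4 -71.2] sz [40. 59.] ang 85.9 z 59.9
top 272 ctr [ 449.1 -206.7] sz [59. 41.] ang 12.6 z 59.7
```

>>> arm_command:
  rows: [-1.5, 3, -30, 0, 94, 0, 0, -40, 0, 94, 0, 0, -28, 0, 94, 0, 0, 0, 0, 94, 0, 0, 0, 0, 58]

```text
clock: 2.08
eef_pos: [561.3, 325.6, 40.6]
eef_rot: [3.14, -0.002, 1.217]
wrist_force: [0.5, -0.2, 0.8]
finger_gap: 87.1
```

>>> arm_command:
  rows: [0, 0, 0, 0, 52, 0, 0, 0, 0, 52, 0, 0, 0, 0, 52, 0, 0, 0, 0, 52, 0, 0, 0, 0, 52]

```text
clock: 2.7
eef_pos: [561.3, 324.8, 39.2]
eef_rot: [3.141, -0.001, 1.216]
wrist_force: [0.2, -1.2, 5.0]
finger_gap: 60.2
```

>>> arm_command:
  rows: [0, 0, 16, 0, 52, 0, 0, 17, 0, 52, 8, -25, 0, 4, 52, 10, -35, 0, 4, 52, 10, -35, 0, 4, 52]

```text
clock: 3.32
eef_pos: [589.2, 228.9, 72.6]
eef_rot: [3.141, -0.0, 1.428]
wrist_force: [0.4, 0.8, -1.8]
finger_gap: 59.7
```

>>> arm_command:
  rows: [10, -35, 0, 4, 52, 10, -35, 0, 4, 52, 8, -35, 0, 0, 52, 7, -30, 0, 0, 52, 0, 0, 0, 0, 52]

```text
clock: 3.95
eef_pos: [624.4, 92.9, 72.4]
eef_rot: [3.141, 0.0, 1.562]
wrist_force: [0.2, 0.4, -2.5]
finger_gap: 59.6
```

```bash
python3 -c "from h import *;mods('a')"
```

```text
t 3.95 tcp [624.4  92.9  72.4] yaw 89.5 gap 59.6 F [ 0.2  0.4 -2.5] q [ 0.09  0.62  1.41 -0.    1.11  0.1 ]
scene 111 ctr [ 814.3 -339.7] sz [425.   2.] ang 15.0 z 66.0
scene 80 ctr [613.   78.4] sz [24. 74.] ang 65.6 z 67.0
scene 68 ctr [648.4 -21. ] sz [14. 35.] ang 24.6 z 68.0
scene 83 ctr [572.1 -39. ] sz [13. 49.] ang 2.7 z 70.3
scene 350 ctr [458.6 -71.2] sz [42. 62.] ang 86.4 z 58.7
scene 403 ctr [ 449.1 -206.3] sz [60. 40.] ang 15.4 z 58.6
scene 403 ctr [ 509.  -299.8] sz [60. 41.] ang 65.6 z 58.5
top 265 ctr [ 508.6 -300.2] sz [60. 40.] ang 64.1 z 59.8
top 264 ctr [458.3 -71.1] sz [40. 60.] ang 86.0 z 59.7
top 267 ctr [ 449.2 -206.7] sz [60. 39.] ang 14.8 z 59.9
```

>>> arm_command:
  rows: [0, -20, 0, 0, 52, 0, -13, 0, 0, 52, 0, 0, -12, 0, 52, 0, 0, -10, 0, 52, 0, 0, 0, 0, 52]

```text
clock: 4.68
eef_pos: [623.4, 62.1, 48.2]
eef_rot: [-3.14, 0.0, 1.565]
wrist_force: [0.2, 0.1, -2.3]
finger_gap: 59.6
```

>>> arm_command:
  rows: [0, -1, 0, 0, 52, 0, -1, 0, 0, 52, 0, -1, 0, 0, 52, 0, 0, -1, 0, 52, 0, 0, 0, 0, 52]

```text
clock: 5.3
eef_pos: [623.8, 58.7, 48.3]
eef_rot: [-3.141, 0.0, 1.565]
wrist_force: [-0.5, -0.4, -3.0]
finger_gap: 59.5
```

>>> arm_command:
  rows: [0, -1, 0, 0, 52, 0, -1, 0, 0, 52, 0, 0, 0, 0, 52]

```text
clock: 5.68
eef_pos: [623.9, 56.7, 48.5]
eef_rot: [3.142, -0.0, 1.565]
wrist_force: [-0.2, 0.6, -1.7]
finger_gap: 59.8
```

>>> arm_command:
  rows: [0, -1, 0, 0, 52, 0, -1, 0, 0, 52, 0, 0, 0, 0, 52]

```text
clock: 6.05
eef_pos: [623.9, 54.7, 48.5]
eef_rot: [3.142, 0.0, 1.565]
wrist_force: [-0.3, 0.5, -1.8]
finger_gap: 60.0
```

>>> arm_command:
  rows: [0, 0, -1, 0, 52, 0, 0, -1, 0, 52, 0, 0, 0, 0, 52]

```text
clock: 6.42
eef_pos: [623.9, 54.8, 47.1]
eef_rot: [3.141, 0.0, 1.565]
wrist_force: [-2.6, 0.1, 6.0]
finger_gap: 59.9
```

>>> arm_command:
  rows: [0, -1, 0.5, 0, 52, 0, -1, 0, 0, 52, 0, 0, 0, 0, 52]

```text
clock: 6.8
eef_pos: [624.1, 53.0, 47.2]
eef_rot: [3.141, -0.0, 1.565]
wrist_force: [0.3, 3.2, 2.1]
finger_gap: 59.7
```

>>> arm_command:
  rows: [0, -1, 0, 0, 52, 0, -1, 0, 0, 52, 0, 0, 0, 0, 52]

```text
clock: 7.18
eef_pos: [624.0, 52.7, 47.2]
eef_rot: [3.141, -0.003, 1.565]
wrist_force: [0.5, 14.3, 3.2]
finger_gap: 59.4
```

>>> arm_command:
  rows: [1, 1, 0, 0, 52, 1, 0, 0, 0, 52, 0, 0, 0, 0, 52]

```text
clock: 7.55
eef_pos: [625.0, 52.8, 47.2]
eef_rot: [-3.139, -0.001, 1.565]
wrist_force: [-9.9, 9.2, 9.4]
finger_gap: 59.9
```

>>> arm_command:
  rows: [1, 0, 0, 0, 52, 1, 0, 0, 0, 52, 0, 0, 0, 0, 52]

```text
clock: 7.92
eef_pos: [627.0, 52.8, 47.1]
eef_rot: [-3.139, -0.001, 1.565]
wrist_force: [-9.7, 9.0, 8.1]
finger_gap: 60.0
```

>>> arm_command:
  rows: [0.5, 0, 0, 0, 52, 0, 0, 0, 0, 52]

```text
clock: 8.18
eef_pos: [627.4, 52.8, 47.1]
eef_rot: [-3.139, -0.001, 1.565]
wrist_force: [-9.1, 7.9, 8.4]
finger_gap: 60.2
```

>>> arm_command:
  rows: [0.5, 0, 0.3, 0, 52, 0.5, 0, 0, 0, 52, 0, 0, 0, 0, 52]

```text
clock: 8.55
eef_pos: [628.2, 52.8, 47.2]
eef_rot: [-3.139, -0.001, 1.565]
wrist_force: [-8.7, 8.0, 7.2]
finger_gap: 60.1
```

>>> arm_command:
  rows: [0.5, 0, 0, 0, 52, 0.5, 0, 0, 0, 52, 0, 0, 0, 0, 52]

```text
clock: 8.93
eef_pos: [628.4, 52.8, 47.2]
eef_rot: [-3.136, -0.001, 1.565]
wrist_force: [-18.6, 8.1, 11.9]
finger_gap: 59.9
```

>>> arm_command:
  rows: [0, 0, 0, 0, 80, 0, 0, 0, 0, 86, 0, 0, 5, 0, 94, 0, 0, 40, 0, 94, 0, 0, 40, 0, 94]

```text
clock: 9.55
eef_pos: [630.3, 51.6, 133.5]
eef_rot: [-3.141, 0.0, 1.564]
wrist_force: [1.0, 0.2, 0.2]
finger_gap: 93.9
```

>>> arm_command:
  rows: [-43, -31, 0, -1, 94, -43, -31, 0, -1, 94, -43, -31, 0, -1, 94, -41, -31, 0, -0.5, 94, 0, 0, 0, 0, 94]

```text
clock: 10.18
eef_pos: [458.9, -73.7, 132.9]
eef_rot: [3.141, 0.0, 1.501]
wrist_force: [0.6, 0.0, -0.3]
finger_gap: 94.0
```

```bash
python3 -c "from h import *;mods('b')"
```

```text
t 10.18 tcp [458.9 -73.7 132.9] yaw 86.0 gap 94.0 F [ 0.6  0.  -0.3] q [-0.24  0.2   1.85 -0.    1.09 -0.17]
scene 349 ctr [457.7 -70.5] sz [42. 61.] ang 85.2 z 58.5
scene 405 ctr [ 450.4 -206.1] sz [63. 40.] ang 15.1 z 58.7
scene 402 ctr [ 509. -300.] sz [61. 40.] ang 65.5 z 58.4
top 251 ctr [626.3  52.2] sz [57. 39.] ang 0.9 z 67.6
top 67 ctr [ 595.7 -241.3] sz [172.  30.] ang 86.1 z 67.2
top 266 ctr [ 508.5 -300.3] sz [60. 39.] ang 63.1 z 59.8
top 272 ctr [ 449.2 -206.4] sz [60. 40.] ang 13.6 z 60.0
```

>>> arm_command:
  rows: [-0.5, 2.5, -40, 0, 94, 0, 0, -40, 0, 94, 0, 0, -15, 0, 94, 0, 0, 0, 0, 94, 0, 0, 0, 0, 58]

```text
clock: 10.9
eef_pos: [460.8, -69.8, 38.5]
eef_rot: [3.14, 0.0, 1.504]
wrist_force: [0.6, 0.5, 0.1]
finger_gap: 87.1
```

>>> arm_command:
  rows: [0, 0, 0, 0, 52, 0, 0, 0, 0, 52, 0, 0, 0, 0, 52, 0, 0, 0, 0, 52, 0, 0, 0, 0, 52]

```text
clock: 11.52
eef_pos: [460.0, -69.8, 37.6]
eef_rot: [3.141, 0.0, 1.503]
wrist_force: [-2.0, 0.0, 6.6]
finger_gap: 59.8
```

>>> arm_command:
  rows: [0, 0, 15, 0, 52, 0, 0, 18, 0, 52, 0, 20, 0, 1.8, 52, 0, 40, 0, 1.8, 52, 0, 40, 0, 0, 52]

```text
clock: 12.15
eef_pos: [459.8, 31.2, 71.0]
eef_rot: [3.141, -0.0, 1.566]
wrist_force: [0.4, 0.6, -2.2]
finger_gap: 59.5
```

>>> arm_command:
  rows: [0, 35, 0, 0, 52, 0, 36, 0, 0, 52, 40, 0, 0, 0, 52, 40, 0, 0, 0, 52, 40, 0, 0, 0, 52]

```text
clock: 12.78
eef_pos: [581.1, 101.4, 71.0]
eef_rot: [3.141, -0.0, 1.567]
wrist_force: [0.6, 0.4, -1.7]
finger_gap: 60.0
```

>>> arm_command:
  rows: [30, 0, 0, 0, 52, 15, 0, 0, 0, 52, 0, 0, 0, 0, 52, 0, 0, -12, 0, 52, 0, 0, 0, 0, 52]

```text
clock: 13.4
eef_pos: [623.6, 101.2, 57.0]
eef_rot: [-3.139, 0.0, 1.567]
wrist_force: [0.7, 0.2, -2.5]
finger_gap: 59.6
```

>>> arm_command:
  rows: [1, 0, -6, 0, 52, 0, 0, -4, 0, 52, 0, -3, 0, 0, 52, 0, 0, 0, 0, 52]

```text
clock: 13.9
eef_pos: [626.0, 98.0, 48.4]
eef_rot: [3.141, 0.0, 1.566]
wrist_force: [-0.4, -1.1, -2.4]
finger_gap: 59.8
```

>>> arm_command:
  rows: [0, -1.5, 0, 0, 52, 0, -1.5, 0, 0, 52, 0, 0, 0, 0, 52]

```text
clock: 14.28
eef_pos: [625.9, 95.1, 48.3]
eef_rot: [3.142, 0.0, 1.566]
wrist_force: [0.4, -1.6, -1.7]
finger_gap: 60.0
```

>>> arm_command:
  rows: [0, -1, -0.5, 0, 52, 0, -1, 0, 0, 52, 0, 0, 0, 0, 52]

```text
clock: 14.65
eef_pos: [625.8, 93.6, 47.8]
eef_rot: [3.142, -0.001, 1.566]
wrist_force: [0.2, 4.2, -3.0]
finger_gap: 59.8
```

>>> arm_command:
  rows: [0, 0.3, -1.5, 0, 52, 0, 0, -1, 0, 52, 0, 0, 0, 0, 52]

```text
clock: 15.02
eef_pos: [625.9, 93.7, 45.7]
eef_rot: [3.141, -0.0, 1.566]
wrist_force: [-2.0, 3.2, 4.4]
finger_gap: 59.6
```

>>> arm_command:
  rows: [1, -0.6, 0, 0, 52, 1, -0.4, 0, 0, 52, 0, 0, 0, 0, 52]

```text
clock: 15.4
eef_pos: [627.2, 93.5, 45.7]
eef_rot: [-3.14, -0.001, 1.566]
wrist_force: [-9.3, 8.5, 8.8]
finger_gap: 59.4
```

>>> arm_command:
  rows: [0.6, -0.5, 0, 0, 52, 0.6, 0, 0, 0, 52, 0, 0, 0, 0, 52]

```text
clock: 15.78
eef_pos: [628.1, 93.5, 45.7]
eef_rot: [-3.139, -0.002, 1.566]
wrist_force: [-12.1, 11.2, 11.0]
finger_gap: 59.9
```

>>> arm_command:
  rows: [0.5, 0, 0, 0, 52, 0, 0, 0, 0, 52]

```text
clock: 16.02
eef_pos: [628.6, 93.5, 45.7]
eef_rot: [-3.139, -0.002, 1.566]
wrist_force: [-11.3, 11.3, 8.8]
finger_gap: 60.2
```

>>> arm_command:
  rows: [0.5, 0, 0, 0, 52, 0, 0, 0, 0, 82, 0, 0, 0, 0, 88, 0, 0, 8, 0, 94, 0, 0, 40, 0, 94]

```text
clock: 16.65
eef_pos: [629.0, 91.6, 92.0]
eef_rot: [-3.137, 0.001, 1.566]
wrist_force: [0.9, 0.0, 0.2]
finger_gap: 93.2
```

>>> arm_command:
  rows: [0, 0, 40, 0, 94, -30, -50, 0, 3, 94, -30, -50, 0, 3, 94, -30, -50, 0, 3, 94, -30, -50, 0, 3, 94]

```text
clock: 17.27
eef_pos: [509.1, -109.6, 134.0]
eef_rot: [3.141, 0.001, 1.778]
wrist_force: [-0.0, 0.2, 0.6]
finger_gap: 93.9
```

>>> arm_command:
  rows: [-30, -50, 0, 3, 94, -30, -50, 0, 0, 94, 0, 0, 0, 0, 94]

```text
clock: 17.65
eef_pos: [448.6, -210.8, 134.0]
eef_rot: [3.141, 0.001, 1.823]
wrist_force: [-0.5, -0.1, 0.9]
finger_gap: 94.2
```

```bash
python3 -c "from h import *;mods('c')"
```

```text
t 17.65 tcp [ 448.6 -210.8  134. ] yaw 104.5 gap 94.2 F [-0.5 -0.1  0.9] q [-0.51  0.27  1.77 -0.    1.11 -0.77]
scene 160 ctr [610.9  68.2] sz [29. 72.] ang 0.8 z 65.4
scene 91 ctr [575.1 -39. ] sz [49. 16.] ang 87.2 z 70.6
scene 272 ctr [ 597.5 -259.2] sz [ 10. 147.] ang 8.9 z 67.1
scene 397 ctr [ 509. -300.] sz [62. 41.] ang 64.1 z 58.7
scene 267 ctr [ 449.7 -206.3] sz [61. 39.] ang 15.2 z 58.5
top 67 ctr [ 596.3 -239.7] sz [173.  36.] ang 83.8 z 65.6
```

>>> arm_command:
  rows: [0.6, 4.2, -40, 0, 94, 0, 0, -40, 0, 94, 0, 0, -16, 0, 94, 0, 0, 0, 0, 94, 0, 0, 0, 0, 58]

```text
clock: 18.38
eef_pos: [451.5, -203.9, 38.6]
eef_rot: [3.14, 0.001, 1.829]
wrist_force: [-0.7, 0.7, 0.4]
finger_gap: 87.4
```

>>> arm_command:
  rows: [0, 0, 0, 0, 52, 0, 0, 0, 0, 52, 0, 0, 0, 0, 52, 0, 0, 0, 0, 52, 0, 0, 0, 0, 52]

```text
clock: 19.0
eef_pos: [450.8, -203.9, 37.6]
eef_rot: [3.141, 0.0, 1.828]
wrist_force: [-1.9, 0.4, 6.4]
finger_gap: 59.9
```

>>> arm_command:
  rows: [0, 0, 15, 0, 52, 0, 0, 18, 0, 52, 0, 20, 0, -3, 52, 0, 40, 0, -4, 52, 0, 40, 0, -4, 52]

```text
clock: 19.62
eef_pos: [450.6, -102.8, 70.9]
eef_rot: [3.141, 0.0, 1.633]
wrist_force: [0.5, -0.0, -1.9]
finger_gap: 59.7
```

>>> arm_command:
  rows: [0, 41, 0, -3.9, 52, 0, 41, 0, 0, 52, 0, 41, 0, 0, 52, 0, 41, 0, 0, 52, 0, 41, 0, 0, 52]

```text
clock: 20.25
eef_pos: [450.7, 102.6, 71.0]
eef_rot: [3.141, -0.0, 1.568]
wrist_force: [1.4, 0.4, -1.2]
finger_gap: 59.9
```

>>> arm_command:
  rows: [0, 41, 0, 0, 52, 40, 0, 0, 0, 52, 40, 0, 0, 0, 52, 40, 0, 0, 0, 52, 35, 0, 0, 0, 52]

```text
clock: 20.88
eef_pos: [606.9, 142.2, 70.9]
eef_rot: [3.141, -0.0, 1.568]
wrist_force: [-0.1, 0.0, -1.5]
finger_gap: 59.8
```

>>> arm_command:
  rows: [20, 0, 0, 0, 52, 0, 0, 0, 0, 52, 0, 0, -11, 0, 52, 0, 0, 0, 0, 52]

```text
clock: 21.38
eef_pos: [624.5, 142.2, 58.2]
eef_rot: [-3.139, 0.0, 1.568]
wrist_force: [-0.4, 0.9, -1.7]
finger_gap: 59.6
```

>>> arm_command:
  rows: [1, 0, -6, 0, 52, 0, 0, -5, 0, 52, 0, -3, 0, 0, 52, 0, 0, 0, 0, 52]

```text
clock: 21.88
eef_pos: [626.8, 139.0, 48.4]
eef_rot: [3.141, 0.0, 1.568]
wrist_force: [-1.5, 0.6, -3.1]
finger_gap: 59.8
```

>>> arm_command:
  rows: [0, -1.5, 0, 0, 52, 0, -1.5, 0, 0, 52, 0, 0, 0, 0, 52]

```text
clock: 22.25
eef_pos: [626.7, 136.1, 48.3]
eef_rot: [3.141, -0.0, 1.568]
wrist_force: [-0.2, 0.1, -2.5]
finger_gap: 59.6
```

>>> arm_command:
  rows: [0, -1, 0, 0, 52, 0, -0.5, 0, 0, 52, 0, 0, 0, 0, 52]

```text
clock: 22.62
eef_pos: [626.7, 135.5, 48.4]
eef_rot: [3.141, -0.001, 1.568]
wrist_force: [-0.8, 5.7, -2.1]
finger_gap: 59.7
```

>>> arm_command:
  rows: [0, 0.4, -1.5, 0, 52, 0, 0, -1.3, 0, 52, 0, 0, 0, 0, 52]

```text
clock: 23.0
eef_pos: [626.8, 135.5, 45.7]
eef_rot: [3.141, -0.001, 1.568]
wrist_force: [-0.3, 5.4, 0.5]
finger_gap: 59.5
```

>>> arm_command:
  rows: [1, -0.8, 0, 0, 52, 0.6, -0.4, 0, 0, 52, 0, 0, 0, 0, 52]

```text
clock: 23.38
eef_pos: [627.3, 135.4, 45.7]
eef_rot: [-3.139, -0.002, 1.568]
wrist_force: [-9.2, 10.6, 5.8]
finger_gap: 59.4
```

>>> arm_command:
  rows: [0.6, -0.4, 0, 0, 52, 0.4, 0, 0, 0, 52, 0, 0, 0, 0, 52]

```text
clock: 23.75
eef_pos: [628.2, 135.4, 45.7]
eef_rot: [-3.139, -0.002, 1.568]
wrist_force: [-9.9, 14.3, 6.1]
finger_gap: 59.2
```

>>> arm_command:
  rows: [0.6, 0, 0, 0, 52, 0.3, 0, 0, 0, 52, 0, 0, 0, 0, 82, 0, 0, 0, 0, 88, 0, 0, 8, 0, 94]

```text
clock: 24.38
eef_pos: [630.0, 133.1, 53.2]
eef_rot: [-3.141, 0.0, 1.568]
wrist_force: [-0.2, 0.3, 0.1]
finger_gap: 86.0
```

>>> arm_command:
  rows: [0, 0, 40, 0, 94, 0, 0, 40, 0, 94, -50, 40, 20, 0, 94, -50, 40, 0, 0, 94, 0, 0, 0, 0, 94]

```text
clock: 25.0
eef_pos: [532.8, 211.8, 153.3]
eef_rot: [3.141, -0.0, 1.571]
wrist_force: [1.6, -0.2, -0.3]
finger_gap: 93.8
```

```bash
python3 - <<'E'
from h import *
mods('d')
S=cv2.imread('pics/ds.png');T=cv2.imread('pics/dt.png')
a=cv2.resize(S[140:240,170:330],(640,400),interpolation=cv2.INTER_CUBIC)
b=cv2.resize(T[135:200,180:310],(400,200),interpolation=cv2.INTER_CUBIC)
b=cv2.copyMakeBorder(b,0,0,0,240,cv2.BORDER_CONSTANT)
cv2.imwrite('pics/d.png',np.vstack([a,b]))
P=cloud(np.load('last_top.npz'));m=(abs(P[...,2]-68)<5)&(P[...,0]>580)&(P[...,0]<670)&(P[...,1]>20)&(P[...,1]<230)
q=P[m];r=cv2.minAreaRect(q[:,:2].astype(np.float32));print(r,q.min(0),q.max(0))
E
```

```text
t 25.0 tcp [532.8 211.8 153.3] yaw 90.0 gap 93.8 F [ 1.6 -0.2 -0.3] q [0.31 0.41 1.53 0.   1.21 0.31]
scene 69 ctr [649.2 -20.8] sz [15. 36.] ang 29.5 z 67.8
scene 64 ctr [406.7 213. ] sz [45. 17.] ang 10.9 z 66.9
scene 91 ctr [572.8 -38.4] sz [51. 15.] ang 87.7 z 70.4
scene 397 ctr [ 509.3 -299.8] sz [59. 41.] ang 64.8 z 58.6
top 70 ctr [ 595.5 -240.4] sz [171.  33.] ang 84.7 z 66.7
top 270 ctr [ 508.8 -300.1] sz [59. 40.] ang 64.3 z 59.7
((627.6839599609375, 92.27680969238281), (59.769248962402344, 119.56926727294922), 0.3398839831352234) [597.66215736  32.34007492  63.00931651] [657.54370444 151.97697464  72.95660607]
```

View pics/d.png

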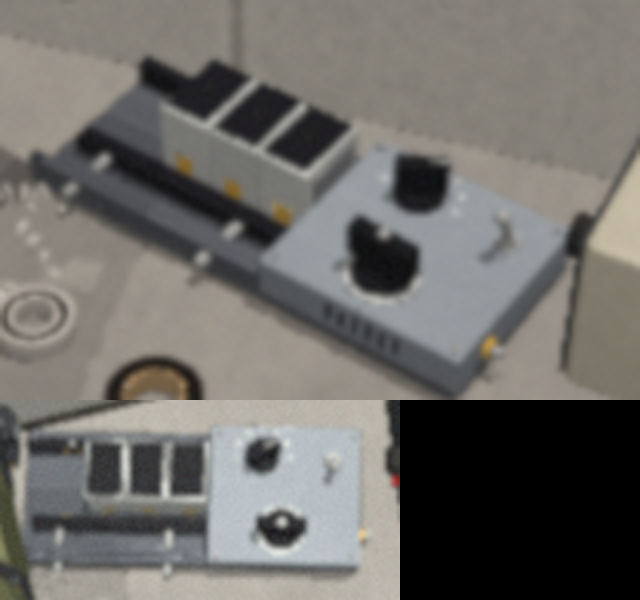

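The picture shows three modules in a row against the fence and rail; they measure 119.6 x 59.8 mm together, flush. Now the clamp knob.

>>> arm_command:
  rows: [8.2, -50, 0, 0, 60, 8.2, -50, 0, 0, 50, 8.2, -50, 0, 0, 50, 8.2, -50, 0, 0, 50, 8.2, -50, 0, 0, 50]
  newtons: 30

```text
clock: 25.72
eef_pos: [576.4, -43.4, 152.1]
eef_rot: [3.141, 0.0, 1.566]
wrist_force: [-0.1, 0.3, 0.6]
finger_gap: 50.7
```

>>> arm_command:
  rows: [0, 0, 0, 0, 50, 0, 0, -15, 0, 50, 0, 0, 0, 0, 50]

```text
clock: 26.1
eef_pos: [575.1, -39.4, 135.3]
eef_rot: [-3.139, -0.0, 1.569]
wrist_force: [-0.6, 0.2, -0.2]
finger_gap: 49.9
```

Descend to TCP z ≈ 55 and close gently.

>>> arm_command:
  rows: [-1, 0, -40, 0, 40, 0, 0, -30, 0, 40, 0, 0, -9, 0, 40, 0, 0, 0, 0, 30, 0, 0, 0, 0, 20]
  newtons: 15

```text
clock: 26.72
eef_pos: [575.2, -39.7, 58.9]
eef_rot: [3.141, 0.0, 1.569]
wrist_force: [0.1, -0.0, 1.1]
finger_gap: 23.2
```

>>> arm_command:
  rows: [0, 0, 0, 0, 8, 0, 0, 0, 0, 8, 0, 0, 0, 0, 8, 0, 0, 0, 0, 8]

```text
clock: 27.22
eef_pos: [575.7, -40.0, 58.8]
eef_rot: [3.139, 0.0, 1.568]
wrist_force: [5.4, 1.9, -0.1]
finger_gap: 14.3
```

```bash
cat >> h.py <<'E'
def st():
    s=manip.read_state();print('t',round(s['clock'],2),'tcp',s['eef_pos'].round(1),'yaw',np.degrees(s['eef_rot'][2]).round(2),'gap',round(s['finger_gap'],1),'F',s['wrist_force'].round(1),'M',s['moment'].round(3),'e6',s['effort'][5].round(3))
E
python3 -c "from h import *;st()"
```

```text
t 27.23 tcp [575.7 -40.   58.8] yaw 89.85 gap 14.3 F [ 5.4  1.9 -0.1] M [ 0.123 -0.833 -0.083] e6 -0.062
```

>>> arm_command:
  rows: [1.2, 0, 0, 0, 8, 0, 0, 0, -2, 8, 0, 0, 0, -3, 8, 0, 0, 0, 0, 8]
  newtons: 30

```text
clock: 27.72
eef_pos: [575.8, -40.1, 58.7]
eef_rot: [-3.141, 0.0, 1.48]
wrist_force: [-3.4, 0.9, 7.2]
finger_gap: 13.9
```

```bash
python3 -c "from h import *;st()"
```

```text
t 27.73 tcp [575.8 -40.1  58.7] yaw 84.81 gap 13.9 F [-3.4  0.9  7.2] M [ 0.058  1.    -0.057] e6 0.386
```

>>> arm_command:
  rows: [0, 0, 0, -4, 8, 0, 0, 0, -4, 8, 0, 0, 0, 0, 8]

```text
clock: 28.1
eef_pos: [575.6, -40.1, 58.7]
eef_rot: [-3.141, 0.0, 1.34]
wrist_force: [-6.1, 0.6, 8.0]
finger_gap: 13.6
```

```bash
python3 -c "from h import *;st()"
```

```text
t 28.1 tcp [575.6 -40.1  58.7] yaw 76.79 gap 13.6 F [-6.1  0.6  8. ] M [ 0.088  1.248 -0.094] e6 0.528
```

>>> arm_command:
  rows: [-0.6, 0.3, 0, -4, 8, 0, 0, 0, -4, 8, 0, 0, 0, 0, 8]

```text
clock: 28.48
eef_pos: [575.4, -40.0, 58.8]
eef_rot: [3.141, 0.0, 1.201]
wrist_force: [-2.4, -1.1, 6.8]
finger_gap: 13.7
```

```bash
python3 -c "from h import *;st()"
```

```text
t 28.48 tcp [575.4 -40.   58.8] yaw 68.79 gap 13.7 F [-2.4 -1.1  6.8] M [-0.228  0.641 -0.092] e6 0.528
```

>>> arm_command:
  rows: [0, 0, 0, -4, 8, 0, 0, 0, -4, 8, 0, 0, 0, 0, 8]

```text
clock: 28.85
eef_pos: [575.3, -39.9, 58.7]
eef_rot: [-3.141, 0.0, 1.061]
wrist_force: [-3.1, 0.4, 6.8]
finger_gap: 13.7
```

```bash
python3 -c "from h import *;st()"
```

```text
t 28.85 tcp [575.3 -39.9  58.7] yaw 60.79 gap 13.7 F [-3.1  0.4  6.8] M [-0.087  0.893 -0.104] e6 0.529
```

>>> arm_command:
  rows: [0, 0, 0, -4, 8, 0, 0, 0, -4, 8, 0, 0, 0, 0, 8]

```text
clock: 29.22
eef_pos: [575.2, -39.8, 58.7]
eef_rot: [-3.141, 0.0, 0.921]
wrist_force: [-4.2, 1.2, 7.6]
finger_gap: 13.8
```

```bash
python3 -c "from h import *;st()"
```

```text
t 29.23 tcp [575.2 -39.8  58.7] yaw 52.79 gap 13.8 F [-4.2  1.2  7.6] M [ 0.024  1.178 -0.127] e6 0.527
```

>>> arm_command:
  rows: [0, 0, 0, -4, 8, 0, 0, 0, -4, 8, 0, 0, 0, 0, 8]

```text
clock: 29.6
eef_pos: [575.0, -39.7, 58.7]
eef_rot: [-3.141, 0.001, 0.782]
wrist_force: [-6.1, 0.7, 8.8]
finger_gap: 14.0
```

```bash
python3 -c "from h import *;st()"
```

```text
t 29.6 tcp [575.  -39.7  58.7] yaw 44.79 gap 14.0 F [-6.1  0.7  8.8] M [ 0.173  1.25  -0.027] e6 0.528
```

>>> arm_command:
  rows: [-0.6, 0, 0, -4, 8, 0, 0, 0, 0, 8]

```text
clock: 29.85
eef_pos: [574.9, -39.7, 58.7]
eef_rot: [3.141, -0.0, 0.712]
wrist_force: [-0.6, 1.0, 5.2]
finger_gap: 13.4
```

```bash
python3 -c "from h import *;st()"
```

```text
t 29.85 tcp [574.9 -39.7  58.7] yaw 40.79 gap 13.4 F [-0.6  1.   5.2] M [ 0.326  0.538 -0.097] e6 0.506
```

>>> arm_command:
  rows: [0, 0, 0, -4, 8, 0, 0, 0, 0, 8]

```text
clock: 30.1
eef_pos: [574.9, -39.6, 58.7]
eef_rot: [-3.141, -0.0, 0.642]
wrist_force: [-2.0, 2.1, 7.3]
finger_gap: 13.9
```

```bash
python3 -c "from h import *;st()"
```

```text
t 30.1 tcp [574.9 -39.6  58.7] yaw 36.79 gap 13.9 F [-2.   2.1  7.3] M [ 0.364  0.634 -0.059] e6 0.513
```

>>> arm_command:
  rows: [0, 0, 0, 0, 8]

```text
clock: 30.22
eef_pos: [574.9, -39.6, 58.8]
eef_rot: [-3.141, -0.0, 0.643]
wrist_force: [-1.2, 1.7, 6.0]
finger_gap: 13.6
```

```bash
python3 - <<'E'
from h import *
st()
S=shot('scene','k1.png')
cv2.imwrite('pics/k1c.png',cv2.resize(S['image'][140:240,190:330],None,fx=5,fy=5,interpolation=cv2.INTER_CUBIC))
E
```

```text
t 30.23 tcp [574.9 -39.6  58.8] yaw 36.85 gap 13.6 F [-1.2  1.7  6. ] M [ 0.359  0.69  -0.036] e6 -0.044
```

View pics/k1c.png

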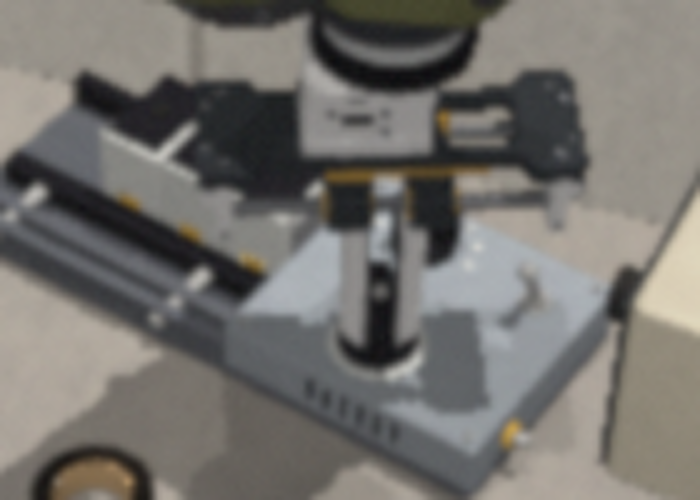

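The knob follows the gripper and the bar is now near the modules. I'll check the moment's sign with a small reversal.

>>> arm_command:
  rows: [0, 0, 0, 3, 8, 0, 0, 0, 0, 8]

```text
clock: 30.52
eef_pos: [574.9, -39.6, 58.8]
eef_rot: [3.141, -0.0, 0.696]
wrist_force: [-1.4, 1.7, 6.5]
finger_gap: 13.5
```

```bash
python3 -c "from h import *;st()"
```

```text
t 30.52 tcp [574.9 -39.6  58.8] yaw 39.9 gap 13.5 F [-1.4  1.7  6.5] M [0.319 0.621 0.101] e6 -0.369
```

>>> arm_command:
  rows: [0, 0, 0, -3, 8, 0, 0, 0, 0, 8]

```text
clock: 30.78
eef_pos: [574.9, -39.6, 58.7]
eef_rot: [-3.141, -0.0, 0.642]
wrist_force: [-2.0, 1.6, 6.4]
finger_gap: 14.0
```

```bash
python3 -c "from h import *;st()"
```

```text
t 30.77 tcp [574.9 -39.6  58.7] yaw 36.81 gap 14.0 F [-2.   1.6  6.4] M [ 0.412  0.671 -0.072] e6 0.378
```

>>> arm_command:
  rows: [-0.3, 0, 0, -3, 8, 0, 0, 0, 0, 8]

```text
clock: 31.02
eef_pos: [574.8, -39.6, 58.8]
eef_rot: [3.141, -0.001, 0.591]
wrist_force: [0.4, 2.6, 6.1]
finger_gap: 13.8
```

```bash
python3 -c "from h import *;st()"
```

```text
t 31.02 tcp [574.8 -39.6  58.8] yaw 33.85 gap 13.8 F [0.4 2.6 6.1] M [ 0.546  0.319 -0.081] e6 0.441
```

>>> arm_command:
  rows: [0, 0, 0, -2, 8, 0, 0, 0, 0, 8]

```text
clock: 31.28
eef_pos: [574.8, -39.5, 58.8]
eef_rot: [3.141, -0.001, 0.556]
wrist_force: [0.4, 2.7, 6.1]
finger_gap: 13.9
```

```bash
python3 -c "from h import *;st()"
```

```text
t 31.27 tcp [574.8 -39.5  58.8] yaw 31.87 gap 13.9 F [0.4 2.7 6.1] M [0.601 0.352 0.034] e6 0.281
```

>>> arm_command:
  rows: [0, 0, 0, -2, 8, 0, 0, 0, 0, 8]

```text
clock: 31.52
eef_pos: [574.8, -39.5, 58.7]
eef_rot: [3.142, -0.001, 0.521]
wrist_force: [-1.1, 3.3, 6.1]
finger_gap: 13.7
```

```bash
python3 -c "from h import *;st()"
```

```text
t 31.52 tcp [574.8 -39.5  58.7] yaw 29.87 gap 13.7 F [-1.1  3.3  6.1] M [ 0.61   0.424 -0.019] e6 0.281
```

>>> arm_command:
  rows: [0, -0.5, 0, -1, 8, 0, 0, 0, -1, 8]

```text
clock: 31.78
eef_pos: [574.7, -39.5, 58.8]
eef_rot: [-3.141, -0.001, 0.487]
wrist_force: [-0.8, 6.2, 7.7]
finger_gap: 13.7
```

```bash
python3 -c "from h import *;st()"
```

```text
t 31.77 tcp [574.7 -39.5  58.8] yaw 27.88 gap 13.7 F [-0.8  6.2  7.7] M [1.329 0.473 0.105] e6 -0.19
```

>>> arm_command:
  rows: [0, 0, 0, -1, 8, 0, 0, 0, -1, 8]

```text
clock: 32.02
eef_pos: [574.7, -39.5, 58.8]
eef_rot: [-3.141, -0.001, 0.452]
wrist_force: [-1.2, 7.0, 7.0]
finger_gap: 13.6
```

```bash
python3 -c "from h import *;st()"
```

```text
t 32.02 tcp [574.7 -39.5  58.8] yaw 25.88 gap 13.6 F [-1.2  7.   7. ] M [1.348 0.548 0.128] e6 -0.178
```

>>> arm_command:
  rows: [0, 0, 0, -1, 8, 0, 0, 0, -1, 8]

```text
clock: 32.28
eef_pos: [574.7, -39.5, 58.7]
eef_rot: [-3.141, -0.001, 0.417]
wrist_force: [-1.6, 6.4, 7.0]
finger_gap: 13.9
```

```bash
python3 -c "from h import *;st()"
```

```text
t 32.27 tcp [574.7 -39.5  58.7] yaw 23.88 gap 13.9 F [-1.6  6.4  7. ] M [1.457 0.502 0.164] e6 -0.177
```

>>> arm_command:
  rows: [0, 0, 0, -1, 8, 0, 0, 0, -1, 8]

```text
clock: 32.52
eef_pos: [574.7, -39.4, 58.7]
eef_rot: [-3.141, -0.001, 0.382]
wrist_force: [-1.2, 7.9, 7.4]
finger_gap: 13.6
```

```bash
python3 -c "from h import *;st()"
```

```text
t 32.52 tcp [574.7 -39.4  58.7] yaw 21.88 gap 13.6 F [-1.2  7.9  7.4] M [1.484 0.51  0.127] e6 -0.172
```

>>> arm_command:
  rows: [0, 0, 0, -1, 8, 0, 0, 0, -1, 8]

```text
clock: 32.78
eef_pos: [574.6, -39.4, 58.7]
eef_rot: [-3.141, -0.001, 0.347]
wrist_force: [-0.7, 8.3, 7.3]
finger_gap: 13.9
```

```bash
python3 -c "from h import *;st()"
```

```text
t 32.77 tcp [574.6 -39.4  58.7] yaw 19.88 gap 13.9 F [-0.7  8.3  7.3] M [1.561 0.609 0.142] e6 -0.177
```

>>> arm_command:
  rows: [0, 0.7, 0, -1, 8, 0, 0, 0, -1, 8]

```text
clock: 33.02
eef_pos: [574.7, -39.3, 58.7]
eef_rot: [-3.141, -0.001, 0.312]
wrist_force: [-1.6, 3.6, 6.6]
finger_gap: 13.5
```

```bash
python3 -c "from h import *;st()"
```

```text
t 33.02 tcp [574.7 -39.3  58.7] yaw 17.88 gap 13.5 F [-1.6  3.6  6.6] M [0.717 0.596 0.106] e6 -0.17
```

>>> arm_command:
  rows: [0, 0, 0, -1, 8, 0, 0, 0, -1, 8]

```text
clock: 33.28
eef_pos: [574.7, -39.2, 58.8]
eef_rot: [-3.141, -0.001, 0.277]
wrist_force: [-0.9, 4.3, 6.9]
finger_gap: 13.6
```

```bash
python3 -c "from h import *;st()"
```

```text
t 33.27 tcp [574.7 -39.2  58.8] yaw 15.88 gap 13.6 F [-0.9  4.3  6.9] M [0.796 0.561 0.131] e6 -0.175
```

>>> arm_command:
  rows: [0, 0, 0, -1, 8, 0, 0, 0, -1, 8]

```text
clock: 33.52
eef_pos: [574.6, -39.2, 58.8]
eef_rot: [-3.141, -0.0, 0.242]
wrist_force: [-1.9, 3.9, 7.9]
finger_gap: 13.5
```

```bash
python3 -c "from h import *;st()"
```

```text
t 33.52 tcp [574.6 -39.2  58.8] yaw 13.88 gap 13.5 F [-1.9  3.9  7.9] M [0.872 0.652 0.193] e6 -0.177
```

>>> arm_command:
  rows: [0, 0, 0, -1, 8, 0, 0, 0, -1, 8]

```text
clock: 33.78
eef_pos: [574.6, -39.2, 58.8]
eef_rot: [-3.141, -0.0, 0.207]
wrist_force: [-1.6, 3.4, 7.4]
finger_gap: 14.1
```

```bash
python3 -c "from h import *;st()"
```

```text
t 33.77 tcp [574.6 -39.2  58.8] yaw 11.88 gap 14.1 F [-1.6  3.4  7.4] M [0.943 0.649 0.129] e6 -0.174
```

>>> arm_command:
  rows: [0, 0, 0, -1, 8, 0, 0, 0, -1, 8]

```text
clock: 34.02
eef_pos: [574.6, -39.1, 58.7]
eef_rot: [-3.141, -0.0, 0.172]
wrist_force: [-1.9, 3.8, 6.5]
finger_gap: 13.7
```

```bash
python3 -c "from h import *;st()"
```

```text
t 34.02 tcp [574.6 -39.1  58.7] yaw 9.88 gap 13.7 F [-1.9  3.8  6.5] M [0.994 0.612 0.138] e6 -0.171
```

>>> arm_command:
  rows: [0, 0, 0, -1, 8, 0, 0, 0, -1, 8]

```text
clock: 34.28
eef_pos: [574.6, -39.1, 58.7]
eef_rot: [-3.141, -0.0, 0.137]
wrist_force: [-1.5, 5.5, 7.6]
finger_gap: 13.9
```

```bash
python3 -c "from h import *;st()"
```

```text
t 34.27 tcp [574.6 -39.1  58.7] yaw 7.88 gap 13.9 F [-1.5  5.5  7.6] M [1.062 0.681 0.072] e6 -0.176
```

>>> arm_command:
  rows: [0, 0, 0, -1, 8, 0, 0, 0, -1, 8]

```text
clock: 34.52
eef_pos: [574.6, -39.0, 58.8]
eef_rot: [-3.141, -0.0, 0.103]
wrist_force: [-2.2, 4.8, 7.4]
finger_gap: 13.7
```

```bash
python3 -c "from h import *;st()"
```

```text
t 34.52 tcp [574.6 -39.   58.8] yaw 5.87 gap 13.7 F [-2.2  4.8  7.4] M [1.106 0.645 0.07 ] e6 -0.172
```

>>> arm_command:
  rows: [0, 0, 0, -1, 8, 0, 0, 0, -1, 8]

```text
clock: 34.78
eef_pos: [574.6, -39.0, 58.8]
eef_rot: [-3.141, -0.0, 0.068]
wrist_force: [-1.7, 5.8, 7.9]
finger_gap: 13.6
```

```bash
python3 -c "from h import *;st()"
```

```text
t 34.77 tcp [574.6 -39.   58.8] yaw 3.88 gap 13.6 F [-1.7  5.8  7.9] M [1.148 0.717 0.114] e6 -0.164
```

>>> arm_command:
  rows: [0, 0, 0, -0.7, 8, 0, 0, 0, -0.7, 8]

```text
clock: 35.02
eef_pos: [574.6, -38.9, 58.7]
eef_rot: [-3.141, -0.0, 0.043]
wrist_force: [-1.8, 5.4, 7.4]
finger_gap: 13.8
```

```bash
python3 -c "from h import *;st()"
```

```text
t 35.02 tcp [574.6 -38.9  58.7] yaw 2.49 gap 13.8 F [-1.8  5.4  7.4] M [1.239 0.624 0.118] e6 -0.074
```

>>> arm_command:
  rows: [0, 0, 0, -0.7, 8, 0, 0, 0, -0.7, 8]

```text
clock: 35.28
eef_pos: [574.6, -38.9, 58.7]
eef_rot: [-3.141, -0.0, 0.019]
wrist_force: [-2.1, 5.8, 7.1]
finger_gap: 13.8
```

```bash
python3 -c "from h import *;st()"
```

```text
t 35.27 tcp [574.6 -38.9  58.7] yaw 1.09 gap 13.8 F [-2.1  5.8  7.1] M [1.246 0.738 0.125] e6 -0.084
```

>>> arm_command:
  rows: [0, 0, 0, -0.7, 8, 0, 0, 0, -0.7, 8]

```text
clock: 35.52
eef_pos: [574.6, -38.9, 58.8]
eef_rot: [-3.141, -0.0, -0.006]
wrist_force: [-1.0, 5.4, 7.3]
finger_gap: 13.9
```

```bash
python3 -c "from h import *;st()"
```

```text
t 35.52 tcp [574.6 -38.9  58.8] yaw -0.32 gap 13.9 F [-1.   5.4  7.3] M [1.324 0.713 0.06 ] e6 -0.103
```

>>> arm_command:
  rows: [0, 0.5, 0, -1, 8, 0, 0, 0, -1, 8]

```text
clock: 35.78
eef_pos: [574.6, -38.8, 58.8]
eef_rot: [-3.141, -0.0, -0.041]
wrist_force: [-1.6, 2.7, 8.1]
finger_gap: 13.9
```

```bash
python3 -c "from h import *;st()"
```

```text
t 35.77 tcp [574.6 -38.8  58.8] yaw -2.33 gap 13.9 F [-1.6  2.7  8.1] M [0.744 0.716 0.071] e6 -0.239
```

>>> arm_command:
  rows: [0, 0, 0, -1, 8, 0, 0, 0, -1, 8]

```text
clock: 36.02
eef_pos: [574.6, -38.8, 58.8]
eef_rot: [-3.141, -0.0, -0.076]
wrist_force: [-1.8, 3.7, 7.6]
finger_gap: 13.9
```

```bash
python3 -c "from h import *;st()"
```

```text
t 36.02 tcp [574.6 -38.8  58.8] yaw -4.33 gap 13.9 F [-1.8  3.7  7.6] M [0.792 0.691 0.027] e6 -0.274
```

>>> arm_command:
  rows: [0, 0, 0, -1, 8, 0, 0, 0, -1, 8]

```text
clock: 36.28
eef_pos: [574.6, -38.7, 58.7]
eef_rot: [-3.141, -0.0, -0.111]
wrist_force: [-1.1, 4.2, 7.2]
finger_gap: 13.8
```

```bash
python3 -c "from h import *;st()"
```

```text
t 36.27 tcp [574.6 -38.7  58.7] yaw -6.34 gap 13.8 F [-1.1  4.2  7.2] M [ 0.871  0.704 -0.039] e6 -0.4
```

>>> arm_command:
  rows: [0, 0, 0, -0.5, 8, 0, 0, 0, -0.5, 8]

```text
clock: 36.52
eef_pos: [574.6, -38.7, 58.7]
eef_rot: [-3.141, -0.0, -0.128]
wrist_force: [-1.4, 3.8, 7.5]
finger_gap: 14.1
```

```bash
python3 -c "from h import *;st()"
```

```text
t 36.52 tcp [574.6 -38.7  58.7] yaw -7.32 gap 14.1 F [-1.4  3.8  7.5] M [ 0.86   0.718 -0.154] e6 -0.248
```

>>> arm_command:
  rows: [0, 0, 0, -0.5, 8, 0, 0, 0, -0.5, 8]

```text
clock: 36.78
eef_pos: [574.6, -38.7, 58.8]
eef_rot: [-3.141, -0.0, -0.145]
wrist_force: [-0.9, 3.5, 7.1]
finger_gap: 14.0
```

```bash
python3 -c "from h import *;st()"
```

```text
t 36.77 tcp [574.6 -38.7  58.8] yaw -8.33 gap 14.0 F [-0.9  3.5  7.1] M [ 0.887  0.727 -0.1  ] e6 -0.226
```

>>> arm_command:
  rows: [0, 0, 0, -0.5, 8, 0, 0, 0, -0.5, 8]

```text
clock: 37.02
eef_pos: [574.6, -38.6, 58.7]
eef_rot: [-3.141, -0.0, -0.163]
wrist_force: [-1.6, 4.3, 7.6]
finger_gap: 13.8
```

```bash
python3 -c "from h import *;st()"
```

```text
t 37.02 tcp [574.6 -38.6  58.7] yaw -9.32 gap 13.8 F [-1.6  4.3  7.6] M [0.951 0.734 0.029] e6 -0.196
```

>>> arm_command:
  rows: [0, 0, 0, -0.5, 8, 0, 0, 0, -0.5, 8]

```text
clock: 37.28
eef_pos: [574.6, -38.6, 58.7]
eef_rot: [-3.141, -0.0, -0.18]
wrist_force: [-1.8, 4.4, 7.1]
finger_gap: 13.8
```

```bash
python3 -c "from h import *;st()"
```

```text
t 37.27 tcp [574.6 -38.6  58.7] yaw -10.32 gap 13.8 F [-1.8  4.4  7.1] M [0.885 0.688 0.004] e6 -0.162
```

>>> arm_command:
  rows: [0, 0, 0, -0.5, 8, 0, 0, 0, -0.5, 8]

```text
clock: 37.52
eef_pos: [574.6, -38.6, 58.8]
eef_rot: [-3.141, -0.0, -0.197]
wrist_force: [-1.9, 4.1, 6.2]
finger_gap: 13.6
```

```bash
python3 -c "from h import *;st()"
```

```text
t 37.52 tcp [574.6 -38.6  58.8] yaw -11.32 gap 13.6 F [-1.9  4.1  6.2] M [0.967 0.702 0.056] e6 -0.091
```

>>> arm_command:
  rows: [0, 0, 0, -0.5, 8, 0, 0, 0, -0.5, 8]

```text
clock: 37.78
eef_pos: [574.6, -38.6, 58.8]
eef_rot: [-3.141, -0.0, -0.215]
wrist_force: [-1.9, 4.0, 8.3]
finger_gap: 13.7
```

```bash
python3 -c "from h import *;st()"
```

```text
t 37.77 tcp [574.6 -38.6  58.8] yaw -12.31 gap 13.7 F [-1.9  4.   8.3] M [0.948 0.546 0.123] e6 -0.009
```

>>> arm_command:
  rows: [0, 0, 0, -0.5, 8, 0, 0, 0, -0.5, 8]

```text
clock: 38.02
eef_pos: [574.6, -38.6, 58.8]
eef_rot: [-3.141, -0.0, -0.232]
wrist_force: [-2.3, 4.9, 7.5]
finger_gap: 14.0
```

```bash
python3 -c "from h import *;st()"
```

```text
t 38.02 tcp [574.6 -38.6  58.8] yaw -13.3 gap 14.0 F [-2.3  4.9  7.5] M [1.006 0.548 0.23 ] e6 0.073
```

>>> arm_command:
  rows: [0, 0, 0, 0.6, 8, 0, 0, 0, 0.6, 8, 0, 0, 0, 0, 8]

```text
clock: 38.4
eef_pos: [574.6, -38.6, 58.8]
eef_rot: [-3.141, -0.0, -0.211]
wrist_force: [-2.2, 4.0, 7.0]
finger_gap: 13.8
```

```bash
python3 -c "from h import *;st()"
```

```text
t 38.4 tcp [574.6 -38.6  58.8] yaw -12.09 gap 13.8 F [-2.2  4.   7. ] M [1.004 0.663 0.015] e6 -0.066
```

>>> arm_command:
  rows: [0, 0, 0, 0, 22, 0, 0, 0, 0, 30, 0, 0, 0, 0, 36, 0, 0, 20, 0, 36, 0, 0, 40, 0, 36]

```text
clock: 39.02
eef_pos: [573.4, -38.9, 117.0]
eef_rot: [3.142, 0.004, -0.212]
wrist_force: [0.8, -0.3, 0.2]
finger_gap: 36.0
```

>>> arm_command:
  rows: [0, 0, 30, 10, 36, -50, 0, 20, 10, 36, -50, 20, 0, 10, 36, -30, 20, 0, 10, 36, 0, 0, 0, 10, 36]

```text
clock: 39.65
eef_pos: [442.9, 1.9, 168.1]
eef_rot: [-3.141, 0.0, 0.668]
wrist_force: [0.3, -0.1, 0.2]
finger_gap: 35.9
```

```bash
python3 - <<'E'
from h import *
mods('e')
S=cv2.imread('pics/es.png');S0=cv2.imread('pics/s0.png')
f=lambda I:cv2.resize(I[150:230,220:330],(550,400),interpolation=cv2.INTER_CUBIC)
g=lambda I:cv2.resize(I[215:239,280:308],(224,192),interpolation=cv2.INTER_NEAREST)
b=np.vstack([g(S0),g(S),np.zeros((16,224,3),np.uint8)])
cv2.imwrite('pics/e.png',np.hstack([f(S),b]))
E
```

```text
t 39.65 tcp [442.9   1.9 168.1] yaw 38.2 gap 35.9 F [ 0.3 -0.1  0.2] q [-0.08  0.11  1.87  0.    1.16  0.82]
scene 113 ctr [ 830.8 -335.4] sz [449.   1.] ang 15.0 z 66.3
scene 206 ctr [625.8  56.4] sz [61. 46.] ang 0.2 z 66.5
scene 73 ctr [649.5 -20.5] sz [16. 36.] ang 32.4 z 66.9
scene 70 ctr [572.7 -41.3] sz [14. 49.] ang 69.6 z 69.2
scene 401 ctr [ 509.3 -299.7] sz [61. 42.] ang 65.1 z 58.7
top 74 ctr [ 596.2 -239.8] sz [174.  36.] ang 83.9 z 66.3
top 267 ctr [ 508.5 -300.1] sz [60. 39.] ang 65.6 z 59.6
```

View pics/e.png

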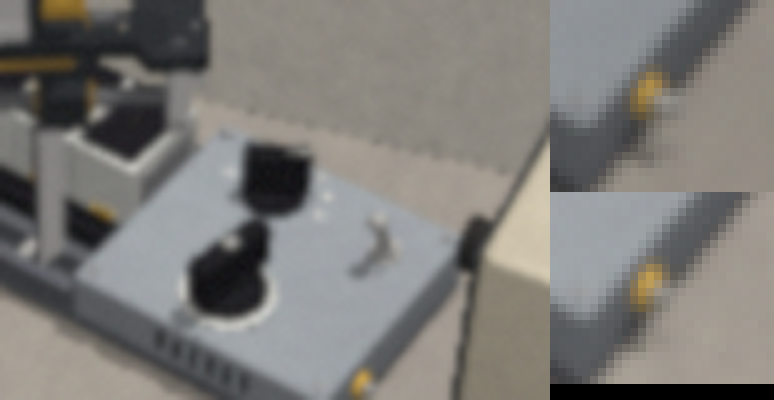

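The bright rod end beyond the brass bush (right inset, about (665,98)) is gone in the new picture below it, so the catch dropped in. Now the selector.

>>> arm_command:
  rows: [0, 0, 0, 10.2, 36, 0, 0, 0, 10.2, 36, 0, 0, 0, 10.2, 36, 41.3, -4.6, 0, 10.2, 36, 41.3, -4.6, 0, 10.2, 36]
  newtons: 15

```text
clock: 40.38
eef_pos: [528.4, -8.6, 167.9]
eef_rot: [-3.141, -0.0, 1.551]
wrist_force: [1.7, 1.0, -0.1]
finger_gap: 36.0
```

>>> arm_command:
  rows: [41.3, -4.6, 0, 10.2, 36, 41.3, -4.6, 0, 10.2, 36, 41.3, -4.6, 0, 10.2, 36, 0, 0, 0, 0, 36, 0, 0, 0, 0, 36]

```text
clock: 41.0
eef_pos: [650.4, -22.1, 167.3]
eef_rot: [-3.14, -0.001, 2.08]
wrist_force: [0.8, -0.6, 0.3]
finger_gap: 36.0
```

>>> arm_command:
  rows: [-0.5, 1, -50, 0.8, 36, 0, 0, -40, 0, 36, 0, 0, -22, 0, 36, 0, 0, 0, 0, 36, 0, 0, 0, 0, 24]

```text
clock: 41.62
eef_pos: [650.0, -21.1, 56.7]
eef_rot: [3.142, 0.0, 2.097]
wrist_force: [0.1, 0.3, 0.7]
finger_gap: 29.2
```

>>> arm_command:
  rows: [0, 0, 0, 0, 7, 0, 0, 0, 0, 7, 0, 0, 0, 0, 7]

```text
clock: 42.0
eef_pos: [650.7, -21.0, 56.5]
eef_rot: [3.141, 0.0, 2.098]
wrist_force: [1.3, 2.3, 1.2]
finger_gap: 12.0
```

```bash
python3 -c "from h import *;st()"
```

```text
t 42.0 tcp [650.7 -21.   56.5] yaw 120.23 gap 12.0 F [1.3 2.3 1.2] M [ 0.254 -0.296 -0.004] e6 -0.059
```

>>> arm_command:
  rows: [0, 0, 0, 6, 7, 0, 0, 0, 6, 7, 0, 0, 0, 6, 7, 0, 0, 0, 6, 7, 0, 0, 0, 6, 7]
  newtons: 30

```text
clock: 42.62
eef_pos: [651.1, -20.6, 56.5]
eef_rot: [3.14, 0.001, 2.626]
wrist_force: [4.8, 4.4, 0.4]
finger_gap: 11.6
```

```bash
python3 -c "from h import *;st()"
```

```text
t 42.62 tcp [651.1 -20.6  56.5] yaw 150.45 gap 11.6 F [4.8 4.4 0.4] M [ 0.797 -0.965 -0.087] e6 1.63
```

>>> arm_command:
  rows: [0, 0, 0, 6, 7, 0, 0, 0, 6, 7, 0, 0, 0, 6, 7, 0, 0, 0, 6, 7, 0, 0, 0, 6, 7]

```text
clock: 43.25
eef_pos: [651.3, -20.0, 56.5]
eef_rot: [3.14, 0.002, -3.134]
wrist_force: [6.0, 8.6, 1.0]
finger_gap: 11.5
```

>>> arm_command:
  rows: [0, 0, 0, 0, 7, 0, 0, 0, 0, 7]

```text
clock: 43.5
eef_pos: [651.2, -20.0, 56.5]
eef_rot: [3.14, 0.002, -3.137]
wrist_force: [6.5, 7.5, 0.3]
finger_gap: 11.9
```

```bash
python3 -c "from h import *;st()"
```

```text
t 43.5 tcp [651.2 -20.   56.5] yaw -179.74 gap 11.9 F [6.5 7.5 0.3] M [ 1.472 -1.112 -0.019] e6 -0.09
```

>>> arm_command:
  rows: [0, 0, 0, 0, 20, 0, 0, 0, 0, 28, 0, 0, 0, 0, 32, 0, 0, 20, 0, 32, 0, 0, 40, 0, 32]

```text
clock: 44.12
eef_pos: [649.7, -21.1, 116.3]
eef_rot: [3.141, -0.003, -3.137]
wrist_force: [0.7, 0.1, 0.9]
finger_gap: 32.0
```

>>> arm_command:
  rows: [0, 0, 50, -10, 32, -40, 0, 0, -10, 20, -50, 0, 0, -10, 10, -50, 0, 0, -10, 5, -40, 0, 0, -10, 0]

```text
clock: 44.75
eef_pos: [468.7, -21.1, 167.2]
eef_rot: [3.141, 0.001, 2.267]
wrist_force: [-0.1, -0.3, 0.3]
finger_gap: 0.7
```

>>> arm_command:
  rows: [0, 0, 0, -10, 0, 0, 0, 0, -10, 0, 0, 0, 0, -10, 0, 0, 0, 0, -10, 0, 0, 0, 0, 0, 0]

```text
clock: 45.38
eef_pos: [470.5, -21.1, 167.0]
eef_rot: [3.141, 0.0, 1.576]
wrist_force: [0.6, -0.3, -0.0]
finger_gap: 0.3
```

```bash
python3 - <<'E'
from h import *
st()
S=shot('scene','f.png');T=shot('top')
A=np.vstack([cloud(S).reshape(-1,3),cloud(T).reshape(-1,3)])
q=A[(A[:,0]>545)&(A[:,0]<740)&(A[:,1]>-330)&(A[:,1]<-100)&(A[:,2]>85)&(A[:,2]<400)]
print('beige zmax',np.percentile(q[:,2],[50,90,99]).round(),'ymax',np.percentile(q[:,1],[99,99.9]).round(1))
for x0 in range(560,740,30):
    g=q[abs(q[:,0]-x0)<8]; print(x0,len(g),g[:,1].max().round(1) if len(g) else '')
for n,c in(('S',S),('T',T)):
    P=cloud(c).reshape(-1,3);g=P[(P[:,0]>605)&(P[:,0]<665)&(P[:,1]>-110)&(P[:,1]<-70)&(P[:,2]>62)&(P[:,2]<82)];print(n,len(g),g.mean(0).round(1),g.max(0).round(1))
    g=P[(P[:,0]>620)&(P[:,0]<680)&(P[:,1]>-50)&(P[:,1]<10)&(P[:,2]>62)&(P[:,2]<75)];r=cv2.minAreaRect(g[:,:2].astype(np.float32));print(r)
a=cv2.resize(S['image'][145:240,180:330],None,fx=4,fy=4,interpolation=cv2.INTER_CUBIC)
b=cv2.resize(T['image'][140:200,235:305],None,fx=5,fy=5,interpolation=cv2.INTER_CUBIC)
o=np.zeros((600,620,3),np.uint8);o[:a.shape[0]-80,:600]=a[:300];o[300:600,:350]=b
cv2.imwrite('pics/f1.png',o)
E
```

```text
t 45.38 tcp [470.5 -21.1 167. ] yaw 90.31 gap 0.3 F [ 0.6 -0.3 -0. ] M [-0.022  0.096  0.069] e6 2.018
beige zmax [129. 132. 134.] ymax [-142.8 -137.7]
560 0 
590 900 -158.3
620 791 -136.8
650 755 -139.6
680 718 -147.2
710 686 -140.6
S 14 [632.2 -89.3  71. ] [637.4 -84.2  76.4]
((649.8736572265625, -19.703144073486328), (35.438899993896484, 13.228938102722168), 1.7566367387771606)
T 10 [631.  -89.4  74.6] [634.6 -85.7  78.7]
((649.2659912109375, -19.275049209594727), (33.90486526489258, 8.969998359680176), 0.5337378978729248)
```

View pics/f1.png

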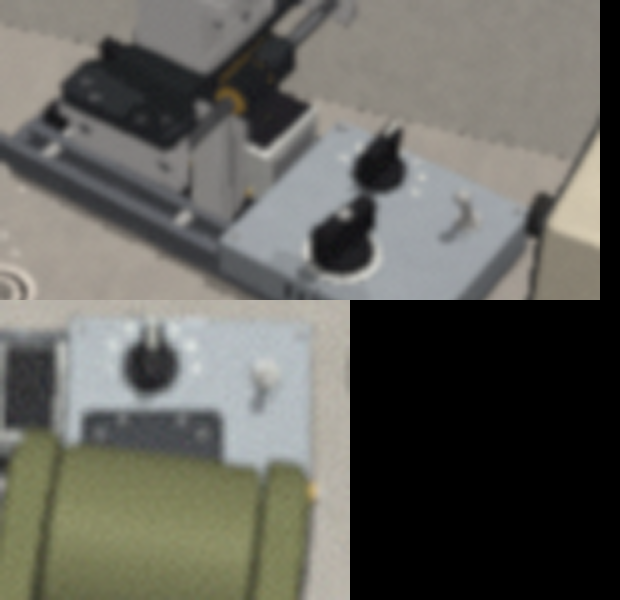

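The selector points straight back, which is 3 clicks. I'll move to the front of the toggle and check the module row before throwing it.

>>> arm_command:
  rows: [45, -22, 0, 0, 0, 45, -22, 0, 0, 0, 42, -22, 0, 0, 0, 0, 0, 0, 0, 0]

```text
clock: 45.98
eef_pos: [603.7, -88.4, 165.0]
eef_rot: [-3.141, -0.0, 1.577]
wrist_force: [-1.3, -0.1, -0.4]
finger_gap: 0.3
```

```bash
python3 - <<'E'
from h import *
st()
T=shot('top','g.png');S=shot('scene','gs.png')
P=cloud(T);m=(abs(P[...,2]-68)<5)&(P[...,0]>580)&(P[...,0]<670)&(P[...,1]>20)&(P[...,1]<230)
q=P[m];r=cv2.minAreaRect(q[:,:2].astype(np.float32));print(r,q.min(0).round(1),q.max(0).round(1))
a=cv2.resize(S['image'][140:240,170:320],None,fx=4,fy=4,interpolation=cv2.INTER_CUBIC);cv2.imwrite('pics/g1.png',a)
E
```

```text
t 45.98 tcp [603.7 -88.4 165. ] yaw 90.36 gap 0.3 F [-1.3 -0.1 -0.4] M [-0.086  0.032  0.012] e6 -0.136
((627.2467041015625, 92.02195739746094), (120.05255889892578, 60.388240814208984), 89.07413482666016) [596.1  32.3  63. ] [657.5 152.3  72.9]
```

View pics/g1.png

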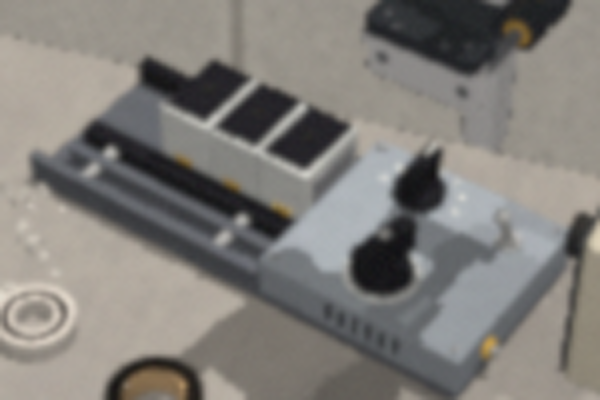

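The row is tight and clamped, and the rod end is still retracted. Now I throw the toggle.

>>> arm_command:
  rows: [0, 0, -40, 0, 0, 0, 0, -40, 0, 0, 0, 0, -12, 0, 0, 0, 0, 0, 0, 0]

```text
clock: 46.58
eef_pos: [602.4, -86.9, 74.8]
eef_rot: [3.142, -0.0, 1.576]
wrist_force: [0.3, 0.0, 0.6]
finger_gap: 0.7
```

>>> arm_command:
  rows: [6, 0, 0, 0, 0, 6, 0, 0, 0, 0, 6, 0, 0, 0, 0, 6, 0, 0, 0, 0, 0, 0, 0, 0, 0]

```text
clock: 47.2
eef_pos: [627.1, -87.2, 74.5]
eef_rot: [3.141, 0.0, 1.575]
wrist_force: [0.4, -0.4, 0.1]
finger_gap: 0.4
```

>>> arm_command:
  rows: [3, 0, 0, 0, 0, 3, 0, 0, 0, 0, 0, 0, 0, 0, 0]

```text
clock: 47.58
eef_pos: [632.7, -87.1, 74.0]
eef_rot: [3.142, -0.0, 1.575]
wrist_force: [-0.2, 1.1, -0.2]
finger_gap: 0.5
```

>>> arm_command:
  rows: [3, 0, 0, 0, 0, 3, 0, 0, 0, 0, 0, 0, 0, 0, 0]

```text
clock: 47.95
eef_pos: [638.7, -87.1, 74.0]
eef_rot: [3.142, -0.0, 1.575]
wrist_force: [-0.9, 0.1, 0.1]
finger_gap: 0.3
```

```bash
python3 - <<'E'
from h import *
st()
T=shot('top','i.png');S=shot('scene','is.png')
a=cv2.resize(S['image'][160:230,270:330],None,fx=7,fy=7,interpolation=cv2.INTER_CUBIC);cv2.imwrite('pics/i1.png',a)
E
```

```text
t 47.95 tcp [638.7 -87.1  74. ] yaw 90.25 gap 0.3 F [-0.9  0.1  0.1] M [-0.088  0.157 -0.046] e6 0.009
```

View pics/i1.png

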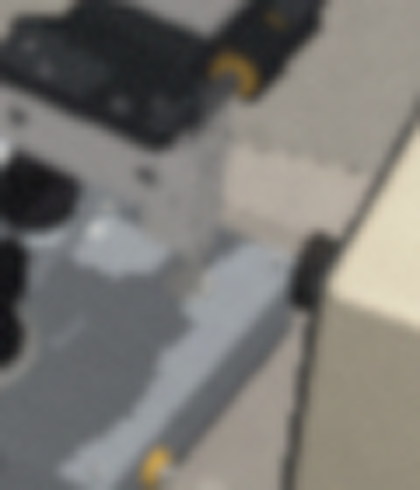

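The finger hides the toggle in this view. I'll push on until I feel the stop.

>>> arm_command:
  rows: [1.5, 0, 0, 0, 0, 1.5, 0, 0, 0, 0, 0, 0, 0, 0, 0]

```text
clock: 48.42
eef_pos: [640.5, -87.2, 73.8]
eef_rot: [-3.139, -0.0, 1.575]
wrist_force: [-9.0, 0.2, 2.1]
finger_gap: 0.4
```

>>> arm_command:
  rows: [1, 0, 0, 0, 0, 1, 0, 0, 0, 0, 0, 0, 0, 0, 0]

```text
clock: 48.8
eef_pos: [641.2, -87.1, 73.6]
eef_rot: [-3.135, -0.001, 1.575]
wrist_force: [-20.6, 1.0, 7.8]
finger_gap: 0.1
```

Stop reached (about -20 N). Back off, rise and verify everything.

>>> arm_command:
  rows: [-6, 0, 0, 0, 0, -12, 0, 0, 0, 0, -12, 0, 0, 0, 0, 0, 0, 40, 0, 0, 0, 0, 50, 0, 0]

```text
clock: 49.42
eef_pos: [613.2, -87.1, 164.7]
eef_rot: [-3.141, -0.0, 1.575]
wrist_force: [1.2, -0.5, 0.0]
finger_gap: 0.3
```

>>> arm_command:
  rows: [-60, 10, 30, 0, 0, -60, 10, 0, 0, 0, -60, 10, 0, 0, 0, -20, 0, 0, 0, 0, 0, 0, 0, 0, 0]

```text
clock: 50.05
eef_pos: [418.0, -57.9, 192.5]
eef_rot: [3.139, 0.0, 1.575]
wrist_force: [0.1, -0.2, 0.2]
finger_gap: 0.7
```

```bash
python3 - <<'E'
from h import *
mods()
T=shot('top','j.png');S=shot('scene','js.png')
for n,c in(('S',S),('T',T)):
    P=cloud(c);Q=P.reshape(-1,3);g=Q[(Q[:,0]>605)&(Q[:,0]<675)&(Q[:,1]>-110)&(Q[:,1]<-70)&(Q[:,2]>62)&(Q[:,2]<82)];print(n,len(g),g.mean(0).round(1))
    m=(abs(P[...,2]-68)<5)&(P[...,0]>580)&(P[...,0]<670)&(P[...,1]>20)&(P[...,1]<230);q=P[m];print(cv2.minAreaRect(q[:,:2].astype(np.float32)))
a=cv2.resize(S['image'][140:255,160:330],None,fx=4,fy=4,interpolation=cv2.INTER_CUBIC);cv2.imwrite('pics/j1.png',a)
E
```

```text
t 50.05 tcp [418.  -57.9 192.5] yaw 90.2 gap 0.7 F [ 0.1 -0.2  0.2] q [-0.22  0.03  1.89  0.    1.22 -0.23]
scene 65 ctr [406.9 212.7] sz [41. 17.] ang 13.6 z 67.6
scene 78 ctr [574.2 -39.4] sz [13. 50.] ang 79.7 z 69.5
scene 400 ctr [ 509.7 -299.6] sz [60. 42.] ang 65.5 z 58.5
top 73 ctr [ 596.1 -239.6] sz [173.  36.] ang 83.8 z 66.9
top 270 ctr [ 508.9 -300.3] sz [59. 40.] ang 65.2 z 59.8
S 21 [653.9 -89.7  70.7]
((627.948974609375, 91.64163208007812), (55.65346908569336, 118.08204650878906), 0.11414685100317001)
T 14 [653.6 -90.5  72. ]
((627.78662109375, 92.22137451171875), (120.07280731201172, 59.58341598510742), 89.6581039428711)
```

View pics/j1.png

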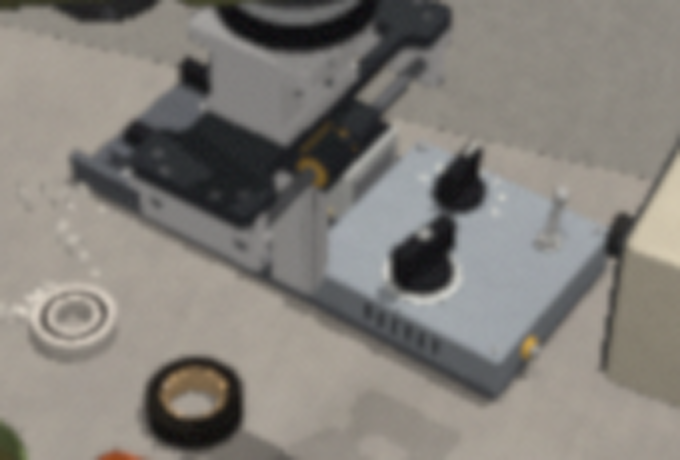

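The toggle tip measured x 654, which is on. The clamp wing is at about 170° (turned about 101°), the selector points back, and the tape and bearing are in place.

```bash
python3 -c "from h import *;print(manip.sign_off())"
```

```text
the job is handed in; nothing more can be done
None
```

The job is handed in at about 50 s: three modules are docked and clamped, the selector is on 3 clicks and the toggle is on. No final check failed.

- **Modules:** There were three on the bench. They stand upright against the control box and the back rail; the final top view measured the row at 120.1 x 59.6 mm, centred at (627.8, 92.2). The green look-alike was left alone.
- **Clamp:** I turned the knob slowly to about 102° (1.78 rad). The torque dipped to about -0.15 N m, then rose past its normal drag. I backed off about 1° to the bottom of the notch and let go. In the next pictures the rod end no longer stands out of its bush, so the catch has dropped. The last camera reading of the wing was about 100°, within reading error.
- **Selector:** It started at 5 clicks, by its angle in the pictures, and I turned it back to 3. It points straight back, within about 2° of the 90° position.
- **Toggle:** I threw it last, up to its stop, with about 20 N on the tool. The tip moved from x 631 to 654 mm, which matches on.
- **Bystanders:** The bearing and tape roll look untouched in the final picture, though I did not measure them.

The torque readings carried about 0.03 N m of noise, and readings taken after fast turns were misleading. I relied only on the slow steps near the notch.

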